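# Open the sediment jars for drying and fit the vented cover

## Robot

A 6-joint arm with a two-finger parallel gripper is mounted at the origin on the work surface. World frame = base frame: x ahead of the robot, y to its left, z up, the work surface at z = 0. Lengths are in m, angles in degrees, forces in N, time in s.
With the tool pointing down it reaches from about 0.25 to 0.725 m from the base axis. Payload 9.7 kg.
Tool frame: the origin (TCP) lies at the very end of the fingers, on their centre line; the grasp point (between the pads) lies 19 mm behind it; x points along the fingers, z is the direction in which the jaws open and shut, and the axes are right-handed (so a half turn about x gives the same grasp; the last joint's range is limited). The gripper opens to 85 mm and grips with 20 to 120 N. Pads are 22 mm wide; open, the fingers measure 114 mm over their backs; the gripper's body (76 mm by 85 mm) begins 54 mm behind the grasp point. The pads swing forward as they close: fully open they stand 13 mm farther back than shut.
Start: joints at [-72.25, 4.979, 10.078, 95.1, 0, 90], TCP at [0.168, -0.524, 0.231] pointing down, gripper open.
Joint ranges: [-179.16, 179.16], [-48.56, 103.87], [-65.8, 70.77], [-126.05, 130.52], [-82.76, 87.17], [-180, 180]. Speed limits (degrees/s): [127.2, 127.2, 147.25, 180, 180, 180].

## Interface

Orientations are given as [roll, pitch, yaw] about the fixed x, y, z axes, in that order (R = Rz(yaw) Ry(pitch) Rx(roll)).
In Python, from bench import env gives the robot as it stands. The module is installed in compiled form; this text tells all that it offers.
- The arm moves only by the tool move_arm, never from a script. Its argument "motion" is a list of rows, each a list of 7 numbers: the finger opening in m, from 0 to 0.0854, then the shift along the world's x, y, z in m, then the turn, a rotation vector about the world's x, y, z in degrees. A call has 1 to 20 rows; each row is the pose to reach, as a shift and turn from the pose measured when the call began; what a row does not reach only later rows make up. A row lasts 1/8 s, in which the tool goes at most 62.5 mm and 10.7 degrees, less where a joint would pass 70% of its speed; a pose out of reach is approached as far as the arm can. A call with a gripper value outside its range is refused whole. The fingers move at their own pace and stop on an object; "force" is the grip in N (left out, the last holds). Time passes only in rows, so rows that repeat a pose let the fingers close. It gives the time, the measured TCP pose, the force and the opening at its end, in the units of the state.
- env.get_obs(): the state, without advancing time (a new reading comes with each control period).
- env.grab_frame(name): name is "scene" or "top"; returns a dict with "img" (420x560x3 uint8, red, green, blue), "fx", "fy", "cx", "cy" (pixels), "k1" (the pictures are not rectified: a ray, as slopes to the right and down, at radius r is drawn at 1 + k1 r^2 times it, then the intrinsics apply), "xyz" and "attitude" of the camera in the world. Camera axes: x right, y down, z forward; pixel columns grow to the right and rows downward; lengths in m; the calibration is good to about 2 mm. A picture is of the moment at which its call begins. There is no depth.
- env.close_job(): hands the job in, once; it reports no verdict.
The state is a dict: "clock": time; "joints": joint angles; "qd": joint speeds; "joint_efforts": joint torques, N m; "ee_pos": TCP position; "orientation": TCP orientation; "force": force on the tool from outside, world axes, zero at the start; "wrist_torque": the same for the moment, N m; "opening": finger opening in m.
Only numpy, scipy, OpenCV 4.12 (cv2) and the standard library are available. Lean on these libraries where they do the work, as an engineer would, in place of code of your own. Each camera call takes 0.05 s, during which the arm holds its last target.

## Task

Get this carrier of sediment jars ready for the drying oven: unscrew every cap that is still on a jar and put the caps in the blue tray, then fit the vented cover over the carrier's two locating pins so that it lies flush on both end cheeks. Leave the flasks standing where they are.

Things in the scene. Friction and masses are not known exactly. Their poses are not given: they have to be found in the camera images.
- carrier: Fixed drying carrier: aluminium base 190 x 272 x 12 mm (x by y), an upright end cheek 140 x 24 mm at each y end (centres at y = +-120 mm), cheek tops 94 mm over the bench. Between them four square off-white plastic sample jars, held captive so that they cannot turn, centres at (+-42.5, +-42.5 mm); some are already open. Origin: centre of the underside, on the bench; z up
- carrier_seat (a point): Middle between the two locating pins at the height of the cheek tops (94 mm over the bench): the centre of the cover's underside belongs here. Axes as the carrier's. The pins are steel, 10 mm thick with round tips, in the middle of each cheek top at (0, +-120 mm) from here, tips 22 mm higher than the cheek tops
- cover: Loose vented steel cover: flat plate 170 x 270 x 5 mm (x by y), 0.3 to 0.5 kg, four square mesh windows, two round through holes 13 mm wide at its (0, +-120 mm) for the pins; fits either way round. Its black bar handle stands over the middle. With a cap still on a jar it cannot lie flush. Origin: centre of the underside; z up. Starts flat on the bench
- cover_grip (a point): Centre of the cover's black square bar handle: 14 x 14 mm, 116 mm long along the cover's x, 50 mm over the cover's underside, with 38 mm of free height between bar and plate; its two posts stand 50 mm either side of the centre
- cap_tray: Fixed blue open tray for the caps, 260 x 200 x 45 mm (x by y by z), walls 5 mm, floor 5 mm. Origin: centre of its underside
- flask0: Bystander: conical flask with a foil top, 80 mm wide, 110 mm high; loose, leave alone. Origin: centre of its underside
- flask1: Bystander: second such flask; leave alone. Origin: centre of its underside
- cap0: Red ribbed screw cap, short white mark on top, on the (-x, +y) jar of the carrier; None if that jar is open. 48 mm wide, 22 high, 35 g. Origin: centre of its open underside (76 mm over the bench when tight), z to its closed top. Right-hand thread: turns easily counter-clockwise seen from above, rises 5 mm a turn, stays where left, free after 1.75 turns; cannot be pulled off while engaged
- mouth0 (a point): Centre of the mouth rim of the (-x, +y) jar (the jar of cap0), 92 mm over the bench. The jar's body is 60 mm square, its round shoulder 48 mm wide up to 72 mm; above 75 mm the neck with its thread is 39 mm wide
- cap1: Red ribbed screw cap, short white mark on top, on the (-x, -y) jar of the carrier; None if that jar is open. 48 mm wide, 22 high, 35 g. Origin: centre of its open underside (76 mm over the bench when tight), z to its closed top. Right-hand thread: turns easily counter-clockwise seen from above, rises 5 mm a turn, stays where left, free after 1.75 turns; cannot be pulled off while engaged
- mouth1 (a point): Centre of the mouth rim of the (-x, -y) jar (the jar of cap1), 92 mm over the bench. The jar's body is 60 mm square, its round shoulder 48 mm wide up to 72 mm; above 75 mm the neck with its thread is 39 mm wide
- cap2: Red ribbed screw cap, short white mark on top, on the (+x, +y) jar of the carrier; None if that jar is open. 48 mm wide, 22 high, 35 g. Origin: centre of its open underside (76 mm over the bench when tight), z to its closed top. Right-hand thread: turns easily counter-clockwise seen from above, rises 5 mm a turn, stays where left, free after 1.75 turns; cannot be pulled off while engaged
- mouth2 (a point): Centre of the mouth rim of the (+x, +y) jar (the jar of cap2), 92 mm over the bench. The jar's body is 60 mm square, its round shoulder 48 mm wide up to 72 mm; above 75 mm the neck with its thread is 39 mm wide
- cap3: Red ribbed screw cap, short white mark on top, on the (+x, -y) jar of the carrier; None if that jar is open. 48 mm wide, 22 high, 35 g. Origin: centre of its open underside (76 mm over the bench when tight), z to its closed top. Right-hand thread: turns easily counter-clockwise seen from above, rises 5 mm a turn, stays where left, free after 1.75 turns; cannot be pulled off while engaged
- mouth3 (a point): Centre of the mouth rim of the (+x, -y) jar (the jar of cap3), 92 mm over the bench. The jar's body is 60 mm square, its round shoulder 48 mm wide up to 72 mm; above 75 mm the neck with its thread is 39 mm wide
Not all that is in view belongs to the job. Leave any yellow look-alike of the cap1 alone. What is shaped like the cap0 but purple or turquoise is not meant.

How it is judged:
By the outcome, as a careful person would: the job done as asked, in the order asked, and still so for the second after the job is handed in, with the robot touching nothing.
Of cap0, cap1, cap2, cap3 only 2 to 3 are there at a start; the rules pass over those that are not, and their reading is None.
At some moment in a run one of cover may be knocked a few centimetres aside while the robot is not near it.
Once in a run the grip may slacken for a moment while it holds something.
It also fails if it takes over 210 s, if anything falls off the work surface, if the arm or the gripper's body presses on something with over 40 N, if the wrist force passes 120 N, or if a joint passes its speed limit or range.

## Working session

There is one attempt and no reset: what is moved stays moved. The work goes in short steps, Python scripts to look and compute and a tool call to move; the robot and the scene stay as the last step left them, time stands still between calls to the robot, and variables do not carry over. Pictures are saved under pics/ and viewed, and the job is handed in when it is done.

Besides the shell and the picture viewer there is one more tool, called as a command line: name --pt "numbers of a row" for each row, then --argument value for the rest. move_arm: Moves the arm, as the interface text tells. Its arguments: {"type":"object","properties":{"motion":{"type":"array","items":{"type":"array","items":{"type":"number"}}},"force":{"type":"number"}},"required":["motion"]}

```bash
mkdir -p pics
cat > h.py <<'E'
import numpy as np, cv2, json
from scipy.spatial.transform import Rotation as R
from bench import env
def grab(name,fn=None):
    f=env.grab_frame(name)
    if fn: cv2.imwrite(fn,f["img"][:,:,::-1])
    return f
def camR(f):
    a=np.array(f["attitude"],float)
    return R.from_euler('xyz',a,degrees=True).as_matrix() if a.shape==(3,) else (a if a.shape==(3,3) else R.from_quat(a).as_matrix())
def ray(f,u,v):
    p=cv2.undistortPoints(np.array([[[u,v]]],float),np.array([[f["fx"],0,f["cx"]],[0,f["fy"],f["cy"]],[0,0,1]]),np.array([f["k1"],0,0,0.]))[0,0]
    return np.array(f["xyz"]),camR(f)@np.array([p[0],p[1],1.])
def plane(f,u,v,z):
    o,d=ray(f,u,v); return o+d*(z-o[2])/d[2]
def proj(f,P):
    q=camR(f).T@(np.array(P)-np.array(f["xyz"])); x,y=q[:2]/q[2]; s=1+f["k1"]*(x*x+y*y)
    return f["fx"]*x*s+f["cx"],f["fy"]*y*s+f["cy"]
E
python3 - <<'E'
from h import *
for n in("scene","top"):
    f=grab(n,f"pics/{n}0.png"); print({k:v for k,v in f.items() if k!="img"})
print(env.get_obs())
E
```

```text
{'fx': 484.0800801408677, 'fy': 484.0800801408677, 'cx': 280.3079160082347, 'cy': 208.79169551427088, 'k1': -0.05444499329753552, 'xyz': array([ 1.04659499, -0.75937456,  0.71224684]), 'attitude': array([-124.1135351 ,   -0.70174106,   31.96703017])}
{'fx': 450.2003974937951, 'fy': 450.2003974937951, 'cx': 281.0950364429849, 'cy': 199.1886721525222, 'k1': -0.02375038771126656, 'xyz': array([0.42181925, 0.00314229, 1.3157501 ]), 'attitude': array([-172.42785597,   -0.38561259,  -89.89242487])}
{'clock': 0.1, 'joints': array([-7.22491999e+01,  5.00904168e+00,  1.00378933e+01,  9.50990193e+01,
       -9.26874357e-04,  8.99978134e+01]), 'qd': array([-0.06891129, -0.03157328,  0.02320127,  0.140961  ,  0.01068084,
        0.04621174]), 'joint_efforts': array([ 7.27242405e-04, -5.21562552e+01,  4.65653229e+01,  1.60740840e-02,
        9.22454501e-05,  2.82497081e-05]), 'ee_pos': array([ 0.16761517, -0.52361958,  0.23063362]), 'orientation': array([-179.24538646,   89.92982625,  108.50760083]), 'force': array([-0.4409954 ,  0.225615  , -0.61739196]), 'wrist_torque': array([ 0.01684931, -0.03251293,  0.01862815]), 'opening': 0.08557668877207139}
```

View pics/scene0.png

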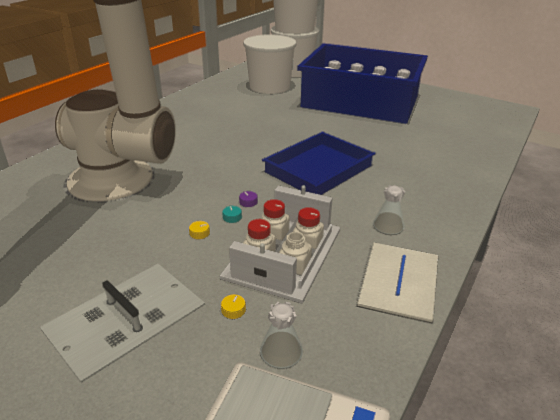

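View pics/top0.png

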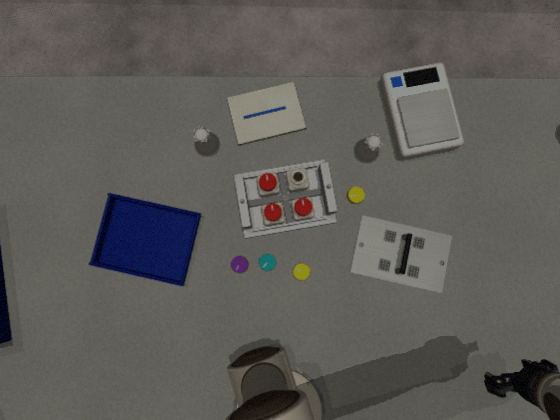

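Top view: red caps on jars at (268,182), (273,213) and (304,208), with the open jar at (298,177). The loose discs, yellow at (356,195) and (302,272), purple at (240,264) and turquoise at (267,262), are all look-alikes. The cover is at about (402,254) and the blue tray at (146,240). The large crate behind is not the tray.

```bash
cat > m.py <<'E'
from h import *
def mask(img,c):
    h=cv2.cvtColor(img,cv2.COLOR_RGB2HSV)
    if c=='red': return cv2.inRange(h,(0,150,70),(6,255,255))|cv2.inRange(h,(172,150,70),(180,255,255))
    if c=='blue': return cv2.inRange(h,(110,150,40),(130,255,255))
    if c=='black': return cv2.inRange(h,(0,0,0),(180,255,38))
def blobs(m,a=60):
    n,l,s,c=cv2.connectedComponentsWithStats(m); return [(s[i],c[i],(l==i)) for i in range(1,n) if s[i,4]>a]
E
python3 - <<'E'
from m import *
T=grab("top");S=grab("scene")
for n,f in(("top",T),("scene",S)):
    for s,c,_ in blobs(mask(f["img"],'red')): 
        print(n,'red',s,c.round(1),plane(f,*c,0.097).round(4))
for s,c,l in blobs(mask(T["img"],'blue'),500):
    r=cv2.minAreaRect(np.argwhere(l)[:,::-1].astype(np.float32)); print('blue',s,c,r)
    print(np.array([plane(T,*p,0.045)[:2] for p in cv2.boxPoints(r)]).round(3).tolist())
im=T["img"]
a=cv2.resize(im[150:250,220:350],None,fx=6,fy=6,interpolation=cv2.INTER_CUBIC);cv2.imwrite("pics/c1.png",a[:,:,::-1])
a=cv2.resize(im[205:300,340:460],None,fx=6,fy=6,interpolation=cv2.INTER_CUBIC);cv2.imwrite("pics/c2.png",a[:,:,::-1])
a=cv2.resize(S["img"][180:300,215:350],None,fx=5,fy=5,interpolation=cv2.INTER_CUBIC);cv2.imwrite("pics/c3.png",a[:,:,::-1])
E
```

```text
top red [259 173  17  17 214] [267.2 181.6] [0.6324 0.0336 0.097 ]
top red [295 198  17  18 223] [303.  206.5] [ 0.5638 -0.0645  0.097 ]
top red [264 203  18  18 225] [272.5 211.8] [0.5491 0.0185 0.097 ]
scene red [264 200  21  18 303] [273.5 208.6] [0.5586 0.0075 0.097 ]
scene red [299 208  21  19 314] [308.4 216.7] [0.641  0.0225 0.097 ]
scene red [248 219  22  20 352] [258.4 228.7] [ 0.573  -0.0747  0.097 ]
blue [  89  193  112   93 6655] [146.90067618 239.53418482] ((144.5485076904297, 238.78515625), (97.7014389038086, 74.29084777832031), 12.72435474395752)
[[0.406, 0.533], [0.611, 0.498], [0.55, 0.224], [0.347, 0.264]]
```

View pics/c1.png

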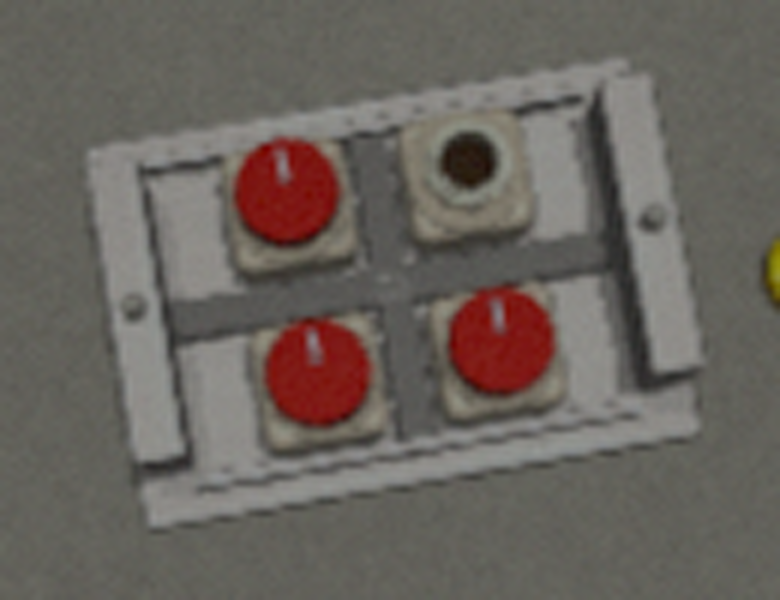

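View pics/c2.png

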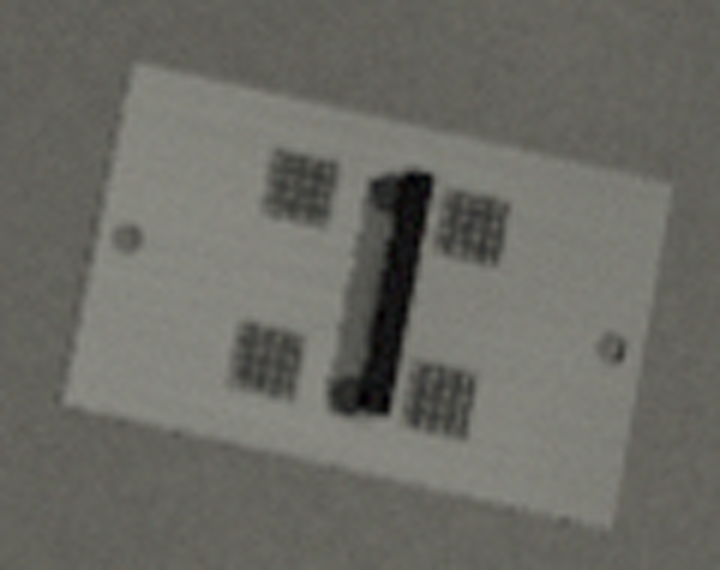

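View pics/c3.png

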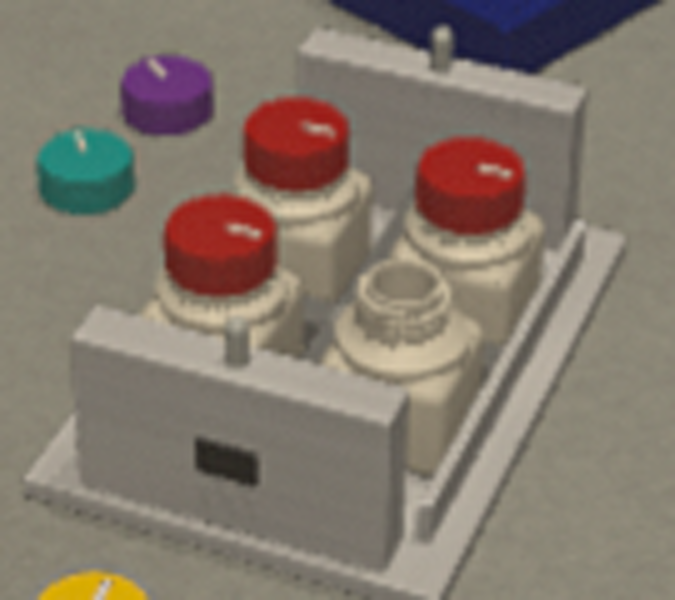

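```bash
cat >> h.py <<'E'
def tri(f,a,g,b):
    o1,d1=ray(f,*a);o2,d2=ray(g,*b);d1/=np.linalg.norm(d1);d2/=np.linalg.norm(d2)
    t=np.linalg.lstsq(np.array([d1,-d2]).T,o2-o1,rcond=None)[0]
    p,q=o1+t[0]*d1,o2+t[1]*d2
    return (p+q)/2,np.linalg.norm(p-q)
E
python3 - <<'E'
from m import *
T=grab("top");S=grab("scene")
c=lambda x,y,k,ox,oy:((x+.5)/k-.5+ox,(y+.5)/k-.5+oy)
for a,b in(((135,305),(443,33)),((655,215),(237,325))):
    print('pin',tri(T,c(*a,6,220,150),S,c(*b,5,215,180)),plane(T,*c(*a,6,220,150),.112))
# cap tops: ellipse centres in scene crop
for a,b in(((287,190),(470,172)),((318,371),(297,130)),((501,340),(220,228))):
    print('cap',tri(T,c(*a,6,220,150),S,c(*b,5,215,180)),plane(T,*c(*a,6,220,150),.098),plane(S,*c(*b,5,215,180),.098))
h=[plane(T,*c(*a,6,340,205),.004) for a in((127,238),(611,348))]
print('holes',h,np.linalg.norm(h[0]-h[1]))
b=[plane(T,*c(*a,6,340,205),.057) for a in((418,172),(376,412))]; print('bar',b)
h=[np.array(x) for x in h];d=h[0]-h[1];print('cover c',(h[0]+h[1])/2,np.degrees(np.arctan2(d[1],d[0]))-90)
a=cv2.resize(T["img"][180:300,80:210],None,fx=4,fy=4);cv2.imwrite("pics/tr.png",a[:,:,::-1]*1)
cv2.imwrite("pics/trs.png",cv2.resize(S["img"][250:380,30:220],None,fx=4,fy=4,interpolation=cv2.INTER_CUBIC)[:,:,::-1])
E
```

```text
pin (array([0.57952902, 0.10137069, 0.11499069]), np.float64(0.004018059825233491)) [0.5782263  0.10048554 0.112     ]
pin (array([ 0.62044586, -0.13314131,  0.11299521]), np.float64(0.0018046584097918038)) [ 0.61988125 -0.13379027  0.112     ]
cap (array([0.63443157, 0.0334024 , 0.09542803]), np.float64(0.0017299361403316275)) [0.63325058 0.03286259 0.098     ] [0.63676851 0.03074143 0.098     ]
cap (array([0.55129886, 0.01903911, 0.0958279 ]), np.float64(0.00233468670475188)) [0.55011762 0.01832839 0.098     ] [0.55389585 0.01711167 0.098     ]
cap (array([ 0.56536118, -0.06420386,  0.0967729 ]), np.float64(0.0018400788060426497)) [ 0.56447873 -0.06468675  0.098     ] [ 0.56700865 -0.0649747   0.098     ]
holes [array([ 0.46470854, -0.23717404,  0.004     ]), array([ 0.41189851, -0.47101289,  0.004     ])] 0.23972798589819103
bar [array([ 0.49382876, -0.36450591,  0.057     ]), array([ 0.38302094, -0.34121204,  0.057     ])]
cover c [ 0.43830353 -0.35409346  0.004     ] -12.726151333923667
```

View pics/tr.png

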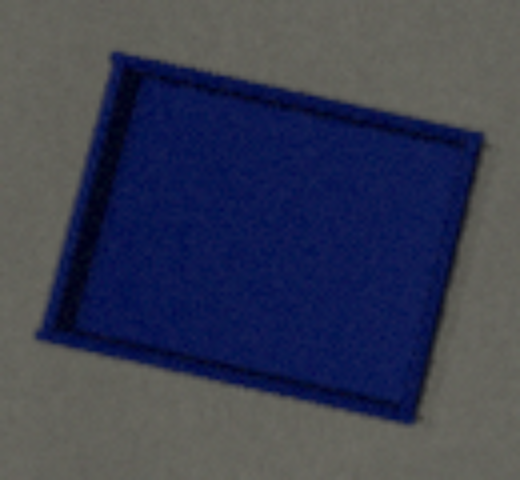

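View pics/trs.png

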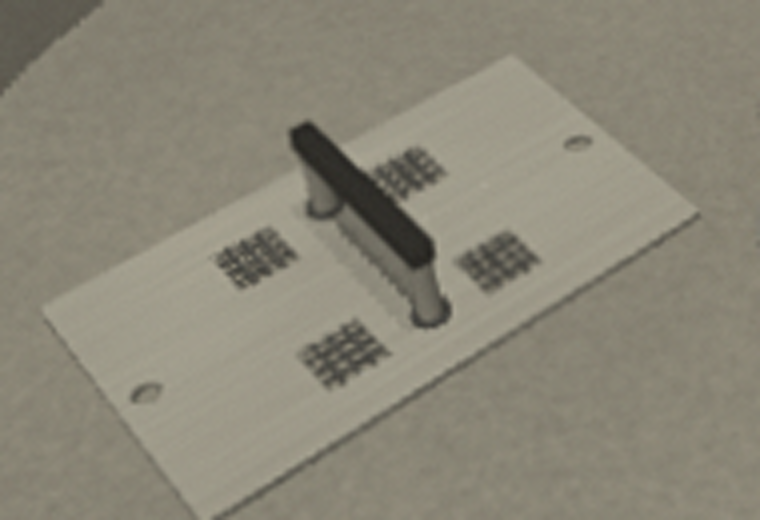

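```bash
cat >> h.py <<'E'
def st():
    o=env.get_obs();M=R.from_euler('xyz',o["orientation"],degrees=True).as_matrix()
    print("t",round(o["clock"],2),"p",o["ee_pos"].round(4),"x",M[:,0].round(3),"jaw yaw",round(np.degrees(np.arctan2(M[1,2],M[0,2])),1),"j",o["joints"].round(1),"F",o["force"].round(1),"T",o["wrist_torque"].round(2),"op",round(o["opening"],4))
E
python3 - <<'E'
from m import *
T=grab("top");st()
c=lambda x,y,k,ox,oy:((x+.5)/k-.5+ox,(y+.5)/k-.5+oy)
P=np.array([plane(T,*c(*a,4,80,180),.045)[:2] for a in((115,55),(483,135),(413,422),(42,335))]);print(P.round(3),P.mean(0),np.linalg.norm(np.diff(P,axis=0),axis=1))
E
```

```text
t 0.35 p [ 0.1677 -0.5238  0.2311] x [-0.  0. -1.] jaw yaw -72.2 j [-72.2   5.   10.1  95.1   0.   90. ] F [ 0.5 -0.4 -0.2] T [-0.01 -0.02 -0.06] op 0.0853
[[0.606 0.488]
 [0.55  0.224]
 [0.349 0.267]
 [0.408 0.529]] [0.47820828 0.3770823 ] [0.27042605 0.20514561 0.2684327 ]
```

move_arm --pt "0.065 0.025 0.029 0 0 0 0" --pt "0.065 0.05 0.058 0 0 0 0" --pt "0.065 0.075 0.087 0 0 0 0" --pt "0.065 0.1 0.116 0 0 0 0" --pt "0.065 0.125 0.145 0 0 0 0" --pt "0.065 0.15 0.174 0 0 0 0" --pt "0.065 0.175 0.203 0 0 0 0" --pt "0.065 0.2 0.232 0 0 0 0" --pt "0.065 0.225 0.261 0 0 0 0" --pt "0.065 0.25 0.29 0 0 0 0" --pt "0.065 0.275 0.319 0 0 0 0" --pt "0.065 0.3 0.348 0 0 0 0" --pt "0.065 0.325 0.377 0 0 0 0" --pt "0.065 0.35 0.406 -0.01 0 0 0" --pt "0.065 0.375 0.435 -0.03 0 0 0" --pt "0.065 0.398 0.459 -0.05 0 0 0" --pt "0.065 0.398 0.459 -0.06 0 0 0" --pt "0.065 0.398 0.459 -0.06 0 0 0"

```text
clock: 2.6
ee_pos: [0.565, -0.065, 0.1704]
orientation: [-116.3, 89.9, 171.5]
force: [-0.7, 0.6, 0.1]
opening: 0.0647
```

Run:
```python
from m import *
st()
S=grab("scene");T=grab("top")
a=cv2.resize(S["img"][120:270,190:350],None,fx=4,fy=4,interpolation=cv2.INTER_CUBIC)
cv2.imwrite("pics/d1.png",a[:,:,::-1])
a=cv2.resize(T["img"][140:260,230:370],None,fx=5,fy=5,interpolation=cv2.INTER_CUBIC)
cv2.imwrite("pics/d2.png",a[:,:,::-1])
```

```text
t 2.6 p [ 0.565  -0.065   0.1704] x [-0.002  0.    -1.   ] jaw yaw -72.2 j [ -6.6   6.8   5.3  88.6   0.  155.7] F [-0.7  0.6  0.1] T [ 0.01 -0.01 -0.  ] op 0.0647
```

View pics/d1.png

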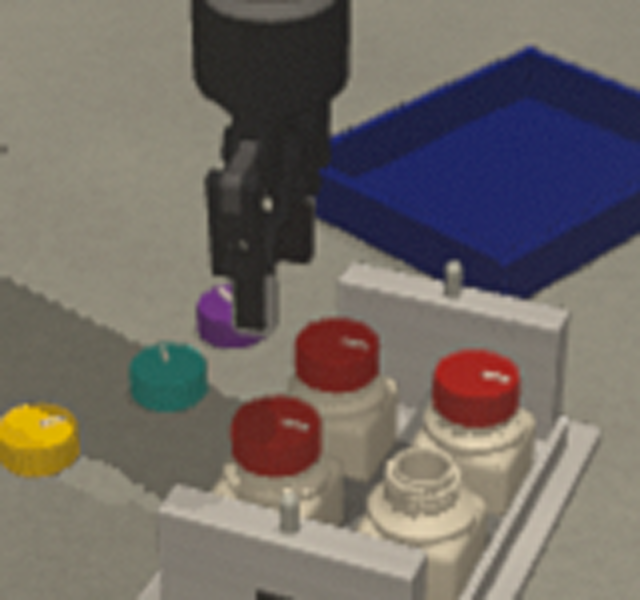

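Gripper hangs over cap1 (crop (275,435)). The turquoise and purple discs are well clear. Lowering and gripping.

move_arm --pt "0.065 0 0 -0.03 0 0 0" --pt "0.065 0 0 -0.06 0 0 0" --pt "0.065 0 0 -0.085 0 0 0" --pt "0.065 0 0 -0.097 0 0 0" --pt "0.065 0 0 -0.097 0 0 0" --pt "0.04 0 0 -0.097 0 0 0" --pt "0.04 0 0 -0.097 0 0 0" --pt "0.04 0 0 -0.097 0 0 0" --pt "0.04 0 0 -0.097 0 0 0" --force 40

```text
clock: 3.82
ee_pos: [0.5661, -0.0657, 0.0768]
orientation: [61.6, 89.8, -10.7]
force: [-1.7, -0.7, 6.6]
opening: 0.0479
```

Run:
```python
from m import *
st()
```

```text
t 3.83 p [ 0.5661 -0.0657  0.0768] x [ 0.003 -0.001 -1.   ] jaw yaw -72.3 j [ -6.6   7.3  -4.5  78.   -0.  155.7] F [-1.7 -0.7  6.6] T [-0.27  0.34 -0.02] op 0.0479
```

move_arm --pt "0.04 0 0 0.0005 0 0 5" --pt "0.04 0 0 0.0005 0 0 15" --pt "0.04 0 0 0.0005 0 0 25" --pt "0.04 0 0 0.0005 0 0 35" --pt "0.04 0 0 0.0007 0 0 45" --pt "0.04 0 0 0.0008 0 0 55" --pt "0.04 0 0 0.0009 0 0 65" --pt "0.04 0 0 0.001 0 0 75" --pt "0.04 0 0 0.0012 0 0 85" --pt "0.04 0 0 0.0013 0 0 95" --pt "0.04 0 0 0.0015 0 0 105" --pt "0.04 0 0 0.0016 0 0 115" --pt "0.04 0 0 0.0017 0 0 125" --pt "0.04 0 0 0.0019 0 0 135" --pt "0.04 0 0 0.002 0 0 145" --pt "0.04 0 0 0.0022 0 0 155" --pt "0.04 0 0 0.0023 0 0 165" --pt "0.04 0 0 0.0023 0 0 165"

```text
clock: 6.08
ee_pos: [0.5655, -0.066, 0.0793]
orientation: [78.6, 89.8, 171.2]
force: [-5.5, -1.6, -0.3]
opening: 0.048
```

Run:
```python
from m import *
st()
S=grab("scene")
a=cv2.resize(S["img"][120:270,190:350],None,fx=4,fy=4,interpolation=cv2.INTER_CUBIC)
cv2.imwrite("pics/d3.png",a[:,:,::-1])
```

```text
t 6.08 p [ 0.5655 -0.066   0.0793] x [-0.004  0.001 -1.   ] jaw yaw 92.6 j [-6.7  7.6 -3.9 78.8  0.  -9.3] F [-5.5 -1.6 -0.3] T [-0.52  1.09  0.03] op 0.048
```

View pics/d3.png

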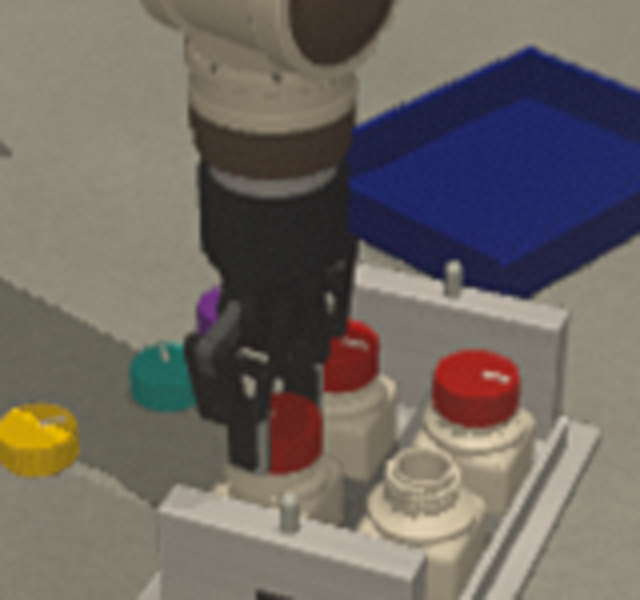

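move_arm --pt "0.04 -0.001 0 0 0 0 5" --pt "0.04 -0.001 0 0.0002 0 0 15" --pt "0.04 -0.001 0 0.0003 0 0 25" --pt "0.04 -0.001 0 0.0005 0 0 35" --pt "0.04 -0.001 0 0.0006 0 0 45" --pt "0.04 -0.001 0 0.0008 0 0 55" --pt "0.04 -0.001 0 0.0009 0 0 65" --pt "0.04 -0.001 0 0.001 0 0 75" --pt "0.04 -0.001 0 0.0012 0 0 85" --pt "0.04 -0.001 0 0.0013 0 0 95" --pt "0.04 -0.001 0 0.0015 0 0 105" --pt "0.04 -0.001 0 0.0016 0 0 115" --pt "0.04 -0.001 0 0.0017 0 0 125" --pt "0.04 -0.001 0 0.0019 0 0 135" --pt "0.04 -0.001 0 0.002 0 0 145" --pt "0.04 -0.001 0 0.0022 0 0 155" --pt "0.04 -0.001 0 0.0023 0 0 164" --pt "0.04 -0.001 0 0.0023 0 0 164"

```text
clock: 8.38
ee_pos: [0.5651, -0.066, 0.082]
orientation: [87.3, 89.7, -16.4]
force: [2.3, 0.3, -2.3]
opening: 0.0476
```

Run:
```python
from m import *
st()
```

```text
t 8.38 p [ 0.5651 -0.066   0.082 ] x [ 0.005 -0.002 -1.   ] jaw yaw -103.7 j [-6.600e+00  6.900e+00 -4.300e+00  7.850e+01 -1.000e-01 -1.729e+02] F [ 2.3  0.3 -2.3] T [ 0.11 -0.34  0.04] op 0.0476
```

move_arm --pt "0.062 0 0 0 0 0 0" --pt "0.062 0 0 0 0 0 0" --pt "0.062 0 0 -0.001 0 0 -10" --pt "0.062 0 0 -0.001 0 0 -20" --pt "0.062 0 0 -0.001 0 0 -30" --pt "0.062 0 0 -0.001 0 0 -40" --pt "0.062 0 0 -0.001 0 0 -50" --pt "0.062 0 0 -0.001 0 0 -60" --pt "0.062 0 0 -0.001 0 0 -70" --pt "0.062 0 0 -0.001 0 0 -80" --pt "0.062 0 0 -0.001 0 0 -90" --pt "0.062 0 0 -0.001 0 0 -100" --pt "0.062 0 0 -0.001 0 0 -110" --pt "0.062 0 0 -0.001 0 0 -120" --pt "0.062 0 0 -0.001 0 0 -130" --pt "0.062 0 0 -0.001 0 0 -140" --pt "0.062 0 0 -0.001 0 0 -150" --pt "0.062 0 0 -0.001 0 0 -160" --pt "0.062 0 0 -0.001 0 0 -170"

```text
clock: 10.75
ee_pos: [0.5651, -0.066, 0.0812]
orientation: [87.2, 89.7, 173.1]
force: [-0.3, -0.2, -0.0]
opening: 0.0622
```

move_arm --pt "0.062 0 0 0 0 0 -10" --pt "0.062 0 0 0 0 0 -20" --pt "0.062 0 0 0 0 0 -30" --pt "0.062 0 0 0 0 0 -40" --pt "0.062 0 0 0 0 0 -50" --pt "0.062 0 0 0 0 0 -60" --pt "0.062 0 0 0 0 0 -70" --pt "0.062 0 0 0 0 0 -80" --pt "0.062 0 0 0 0 0 -90" --pt "0.062 0 0 0 0 0 -100" --pt "0.062 0 0 0 0 0 -110" --pt "0.062 0 0 0 0 0 -120" --pt "0.062 0 0 0 0 0 -130" --pt "0.062 0 0 0 0 0 -140" --pt "0.062 0 0 0 0 0 -150" --pt "0.062 0 0 0 0 0 -160" --pt "0.062 0 0 0 0 0 -165" --pt "0.04 0 0 0 0 0 -165" --pt "0.04 0 0 0 0 0 -165" --pt "0.04 0 0 0 0 0 -165"

```text
clock: 13.25
ee_pos: [0.5653, -0.066, 0.0816]
orientation: [85.8, 89.7, 6.7]
force: [-0.9, 1.1, 2.0]
opening: 0.047
```

Run:
```python
from m import *
st()
```

```text
t 13.25 p [ 0.5653 -0.066   0.0816] x [ 0.006  0.001 -1.   ] jaw yaw -79.1 j [-6.700e+00  7.000e+00 -4.300e+00  7.840e+01  1.000e-01  1.624e+02] F [-0.9  1.1  2. ] T [-0.03  0.1   0.03] op 0.047
```

move_arm --pt "0.04 0 0 0.0001 0 0 5" --pt "0.04 0 0 0.0002 0 0 15" --pt "0.04 0 0 0.0003 0 0 25" --pt "0.04 0 0 0.0005 0 0 35" --pt "0.04 0 0 0.0006 0 0 45" --pt "0.04 0 0 0.0008 0 0 55" --pt "0.04 0 0 0.0009 0 0 65" --pt "0.04 0 0 0.001 0 0 75" --pt "0.04 0 0 0.0012 0 0 85" --pt "0.04 0 0 0.0013 0 0 95" --pt "0.04 0 0 0.0015 0 0 105" --pt "0.04 0 0 0.0016 0 0 115" --pt "0.04 0 0 0.0017 0 0 125" --pt "0.04 0 0 0.0019 0 0 135" --pt "0.04 0 0 0.002 0 0 145" --pt "0.04 0 0 0.0022 0 0 155" --pt "0.04 0 0 0.0023 0 0 165"

```text
clock: 15.38
ee_pos: [0.5653, -0.0661, 0.0839]
orientation: [87.2, 89.7, 173.4]
force: [-1.2, -0.0, 1.5]
opening: 0.0472
```

move_arm --pt "0.04 0 0 0.0002 0 0 10" --pt "0.04 0 0 0.0003 0 0 20" --pt "0.04 0 0 0.0004 0 0 30" --pt "0.04 0 0 0.0005 0 0 40" --pt "0.04 0 0 0.0007 0 0 50" --pt "0.04 0 0 0.0008 0 0 60" --pt "0.04 0 0 0.0009 0 0 70" --pt "0.04 0 0 0.0011 0 0 80" --pt "0.04 0 0 0.0012 0 0 90" --pt "0.04 0 0 0.0014 0 0 100" --pt "0.04 0 0 0.0015 0 0 110" --pt "0.04 0 0 0.0017 0 0 120" --pt "0.04 0 0 0.0018 0 0 130" --pt "0.04 0 0 0.002 0 0 140" --pt "0.04 0 0 0.0021 0 0 150" --pt "0.04 0 0 0.0022 0 0 160" --pt "0.04 0 0 0.0023 0 0 166" --pt "0.04 0 0 0.0035 0 0 166"

```text
clock: 17.62
ee_pos: [0.5651, -0.0661, 0.0873]
orientation: [85.8, 89.7, -22.0]
force: [-0.7, -0.8, -0.8]
opening: 0.047
```

Run:
```python
from m import *
st()
```

```text
t 17.62 p [ 0.5651 -0.0661  0.0873] x [ 0.005 -0.002 -1.   ] jaw yaw -107.8 j [-6.600e+00  6.900e+00 -3.800e+00  7.900e+01 -1.000e-01 -1.688e+02] F [-0.7 -0.8 -0.8] T [-0.04 -0.09 -0.06] op 0.047
```

move_arm --pt "0.04 0 0 0.003 0 0 0" --pt "0.04 0 0 0.006 0 0 0" --pt "0.04 0 0 0.012 0 0 0" --pt "0.04 0 0 0.02 0 0 0" --pt "0.04 0 0 0.03 0 0 0"

```text
clock: 18.25
ee_pos: [0.5651, -0.0661, 0.1179]
orientation: [86.3, 89.7, -21.6]
force: [0.4, 0.5, 0.2]
opening: 0.0472
```

Run:
```python
from m import *
st()
S=grab("scene")
a=cv2.resize(S["img"][120:270,190:350],None,fx=4,fy=4,interpolation=cv2.INTER_CUBIC)
cv2.imwrite("pics/d4.png",a[:,:,::-1])
```

```text
t 18.25 p [ 0.5651 -0.0661  0.1179] x [ 0.005 -0.002 -1.   ] jaw yaw -107.8 j [-6.600e+00  6.500e+00 -8.000e-01  8.240e+01 -1.000e-01 -1.688e+02] F [0.4 0.5 0.2] T [0.03 0.02 0.01] op 0.0472
```

View pics/d4.png

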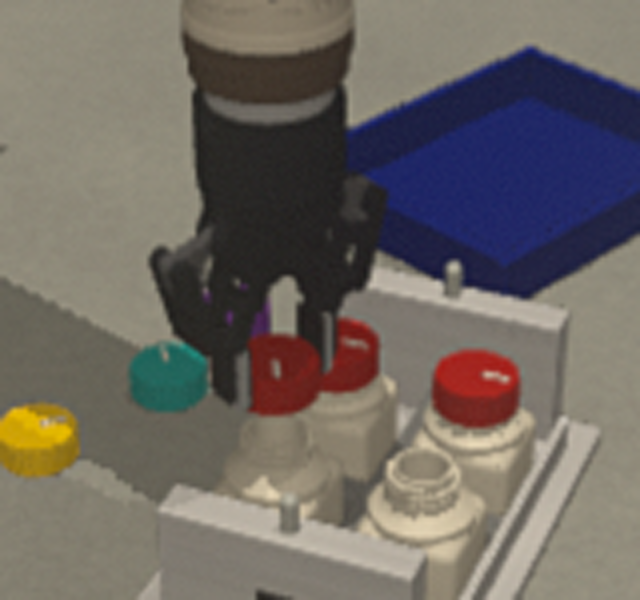

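move_arm --pt "0.04 0 0 0.03 0 0 -10" --pt "0.04 0 0.01 0.06 0 0 -20" --pt "0.04 -0.01 0.035 0.08 0 0 -30" --pt "0.04 -0.02 0.075 0.08 0 0 -40" --pt "0.04 -0.03 0.115 0.08 0 0 -50" --pt "0.04 -0.045 0.155 0.08 0 0 -60" --pt "0.04 -0.055 0.195 0.08 0 0 -70" --pt "0.04 -0.07 0.235 0.08 0 0 -80" --pt "0.04 -0.08 0.275 0.08 0 0 -90" --pt "0.04 -0.095 0.315 0.08 0 0 -100" --pt "0.04 -0.105 0.355 0.06 0 0 -110" --pt "0.04 -0.12 0.395 0.03 0 0 -120" --pt "0.04 -0.13 0.43 0 0 0 -130" --pt "0.04 -0.135 0.446 -0.04 0 0 -140" --pt "0.04 -0.135 0.446 -0.08 0 0 -150" --pt "0.04 -0.135 0.446 -0.104 0 0 -160" --pt "0.04 -0.135 0.446 -0.104 0 0 -160"

```text
clock: 20.42
ee_pos: [0.4297, 0.3791, 0.0139]
orientation: [102.2, 89.4, -165.5]
force: [0.6, 0.1, -0.8]
opening: 0.0469
```

Run:
```python
from m import *
st()
S=grab("scene")
a=cv2.resize(S["img"][50:250,220:400],None,fx=3,fy=3,interpolation=cv2.INTER_CUBIC)
cv2.imwrite("pics/d5.png",a[:,:,::-1])
```

```text
t 20.43 p [0.4297 0.3791 0.0139] x [-0.01  -0.003 -1.   ] jaw yaw 92.3 j [41.3 10.1 -8.4 72.   0.3 39. ] F [ 0.6  0.1 -0.8] T [-0.  0. -0.] op 0.0469
```

View pics/d5.png

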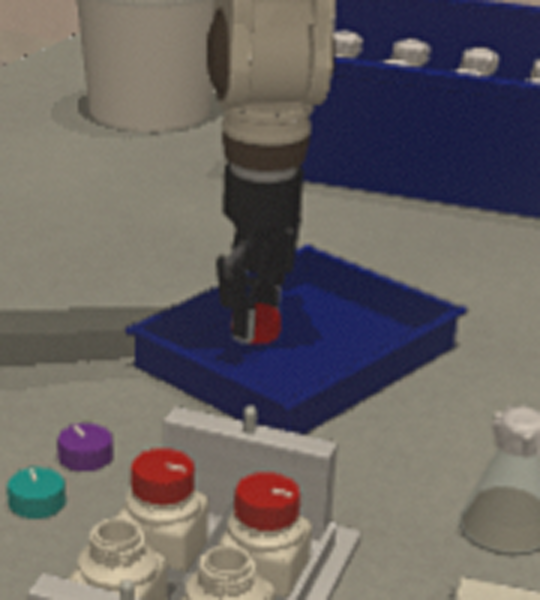

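move_arm --pt "0.062 0 0 0 0 0 0" --pt "0.062 0 0 0 0 0 0" --pt "0.062 0 0 0.03 0 0 0" --pt "0.062 0 0 0.07 0 0 -10" --pt "0.062 0.005 -0.01 0.11 0 0 -20" --pt "0.062 0.015 -0.04 0.15 0 0 -30" --pt "0.062 0.025 -0.08 0.15 0 0 -40" --pt "0.062 0.04 -0.12 0.15 0 0 -50" --pt "0.062 0.055 -0.16 0.15 0 0 -60" --pt "0.062 0.065 -0.2 0.15 0 0 -70" --pt "0.062 0.08 -0.24 0.15 0 0 -80" --pt "0.062 0.095 -0.28 0.15 0 0 -90" --pt "0.062 0.105 -0.32 0.15 0 0 -100" --pt "0.062 0.115 -0.35 0.15 0 0 -110" --pt "0.062 0.1213 -0.362 0.14 0 0 -120" --pt "0.062 0.1213 -0.362 0.125 0 0 -130" --pt "0.062 0.1213 -0.362 0.12 0 0 -140" --pt "0.062 0.1213 -0.362 0.12 0 0 -150" --pt "0.062 0.1213 -0.362 0.12 0 0 -160" --pt "0.062 0.1213 -0.362 0.12 0 0 -165"

```text
clock: 22.98
ee_pos: [0.5521, 0.0177, 0.1366]
orientation: [91.1, 89.5, 18.3]
force: [-0.2, 0.1, 0.1]
opening: 0.062
```

Run:
```python
from m import *
st()
S=grab("scene","pics/e1.png")
T=grab("top","pics/e1t.png")
```

```text
t 22.98 p [0.5521 0.0177 0.1366] x [ 0.009  0.003 -1.   ] jaw yaw -72.8 j [  1.8   3.9  -1.5  84.    0.2 164.5] F [-0.2  0.1  0.1] T [ 0.04 -0.04  0.04] op 0.062
```

View pics/e1.png

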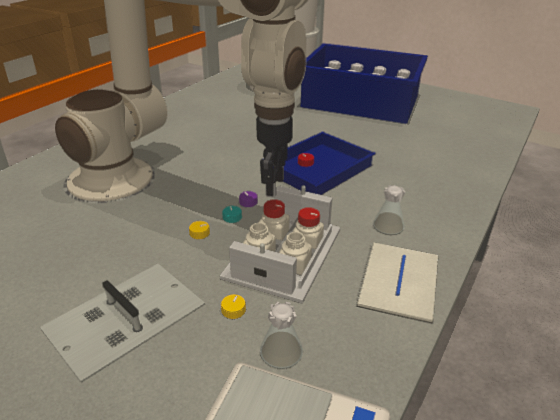

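Cap1 lies in the tray at (306,159), and both -y jars are open. Gripper is over cap0, so I'll lower and grip it, taking out the 0.5° tilt.

move_arm --pt "0.062 -0.001 -0.0007 -0.02 -0.17 0.5 0" --pt "0.062 -0.001 -0.0007 -0.045 -0.17 0.5 0" --pt "0.062 -0.001 -0.0007 -0.0586 -0.17 0.5 0" --pt "0.062 -0.001 -0.0007 -0.0586 -0.17 0.5 0" --pt "0.04 -0.001 -0.0007 -0.0586 -0.17 0.5 0" --pt "0.04 -0.001 -0.0007 -0.0586 -0.17 0.5 0" --pt "0.04 -0.001 -0.0007 -0.0586 -0.17 0.5 0"

```text
clock: 23.95
ee_pos: [0.5515, 0.017, 0.0787]
orientation: [75.5, 89.9, 3.0]
force: [0.1, 1.4, 3.6]
opening: 0.0473
```

Run:
```python
from m import *
st()
```

```text
t 23.95 p [0.5515 0.017  0.0787] x [ 0.001  0.    -1.   ] jaw yaw -72.6 j [  1.8   4.9  -6.9  78.1   0.  164.4] F [0.1 1.4 3.6] T [0.09 0.13 0.  ] op 0.0473
```

move_arm --pt "0.04 0 0 0.0003 0 0 5" --pt "0.04 0 0 0.0004 0 0 15" --pt "0.04 0 0 0.0005 0 0 25" --pt "0.04 0 0 0.0006 0 0 35" --pt "0.04 0 0 0.0007 0 0 45" --pt "0.04 0 0 0.0008 0 0 55" --pt "0.04 0 0 0.0009 0 0 65" --pt "0.04 0 0 0.001 0 0 75" --pt "0.04 0 0 0.0012 0 0 85" --pt "0.04 0 0 0.0013 0 0 95" --pt "0.04 0 0 0.0015 0 0 105" --pt "0.04 0 0 0.0016 0 0 115" --pt "0.04 0 0 0.0017 0 0 125" --pt "0.04 0 0 0.0019 0 0 135" --pt "0.04 0 0 0.002 0 0 145" --pt "0.04 0 0 0.0022 0 0 155" --pt "0.04 0 0 0.0023 0 0 165"

```text
clock: 26.08
ee_pos: [0.5512, 0.0173, 0.081]
orientation: [65.8, 89.9, 158.6]
force: [-1.5, 0.3, -0.2]
opening: 0.048
```

Run:
```python
from m import *
st()
```

```text
t 26.07 p [0.5512 0.0173 0.081 ] x [-0.002  0.001 -1.   ] jaw yaw 92.8 j [ 1.8  5.  -6.5 78.6  0.  -1. ] F [-1.5  0.3 -0.2] T [0.3  0.37 0.02] op 0.048
```

move_arm --pt "0.04 0 0 0.0001 0 0 10" --pt "0.04 0 0 0.0003 0 0 20" --pt "0.04 0 0 0.0004 0 0 30" --pt "0.04 0 0 0.0005 0 0 40" --pt "0.04 0 0 0.0007 0 0 50" --pt "0.04 0 0 0.0008 0 0 60" --pt "0.04 0 0 0.0009 0 0 70" --pt "0.04 0 0 0.0011 0 0 80" --pt "0.04 0 0 0.0012 0 0 90" --pt "0.04 0 0 0.0014 0 0 100" --pt "0.04 0 0 0.0015 0 0 110" --pt "0.04 0 0 0.0017 0 0 120" --pt "0.04 0 0 0.0018 0 0 130" --pt "0.04 0 0 0.002 0 0 140" --pt "0.04 0 0 0.0021 0 0 150" --pt "0.04 0 0 0.0022 0 0 160" --pt "0.04 0 0 0.0024 0 0 172" --pt "0.04 0 0 0.0024 0 0 172"

```text
clock: 28.32
ee_pos: [0.5513, 0.0173, 0.0835]
orientation: [69.1, 89.9, -26.1]
force: [0.1, 0.1, 0.4]
opening: 0.0474
```

move_arm --pt "0.062 0 0 0 0 0 0" --pt "0.062 0 0 0 0 0 0" --pt "0.062 0 0 -0.0005 0 0 -10" --pt "0.062 0 0 -0.0005 0 0 -20" --pt "0.062 0 0 -0.0005 0 0 -30" --pt "0.062 0 0 -0.0005 0 0 -40" --pt "0.062 0 0 -0.0005 0 0 -50" --pt "0.062 0 0 -0.0005 0 0 -60" --pt "0.062 0 0 -0.0005 0 0 -70" --pt "0.062 0 0 -0.0005 0 0 -80" --pt "0.062 0 0 -0.0005 0 0 -90" --pt "0.062 0 0 -0.0005 0 0 -100" --pt "0.062 0 0 -0.0005 0 0 -110" --pt "0.062 0 0 -0.0005 0 0 -120" --pt "0.062 0 0 -0.0005 0 0 -130" --pt "0.062 0 0 -0.0005 0 0 -140" --pt "0.062 0 0 -0.0005 0 0 -150" --pt "0.062 0 0 -0.0005 0 0 -160" --pt "0.062 0 0 -0.0005 0 0 -170"

```text
clock: 30.7
ee_pos: [0.5513, 0.0172, 0.0831]
orientation: [69.2, 89.9, 163.5]
force: [0.7, 0.2, 0.0]
opening: 0.062
```

Run:
```python
from m import *
st()
```

```text
t 30.7 p [0.5513 0.0172 0.0831] x [-0.002  0.001 -1.   ] jaw yaw 94.3 j [ 1.8  5.  -6.3 78.8  0.  -2.5] F [0.7 0.2 0. ] T [ 0.05  0.01 -0.02] op 0.062
```

move_arm --pt "0.062 0 0 0 0 0 -10" --pt "0.062 0 0 0 0 0 -20" --pt "0.062 0 0 0 0 0 -30" --pt "0.062 0 0 0 0 0 -40" --pt "0.062 0 0 0 0 0 -50" --pt "0.062 0 0 0 0 0 -60" --pt "0.062 0 0 0 0 0 -70" --pt "0.062 0 0 0 0 0 -80" --pt "0.062 0 0 0 0 0 -90" --pt "0.062 0 0 0 0 0 -100" --pt "0.062 0 0 0 0 0 -110" --pt "0.062 0 0 0 0 0 -120" --pt "0.062 0 0 0 0 0 -130" --pt "0.062 0 0 0 0 0 -140" --pt "0.062 0 0 0 0 0 -150" --pt "0.062 0 0 0 0 0 -158" --pt "0.062 0 0 0 0 0 -158" --pt "0.04 0 0 0 0 0 -158" --pt "0.04 0 0 0 0 0 -158" --pt "0.04 0 0 0 0 0 -158"

```text
clock: 33.2
ee_pos: [0.5514, 0.0172, 0.0833]
orientation: [67.2, 89.8, 3.6]
force: [-0.4, -0.1, 2.2]
opening: 0.0467
```

move_arm --pt "0.04 0 0 0.0001 0 0 5" --pt "0.04 0 0 0.0002 0 0 15" --pt "0.04 0 0 0.0003 0 0 25" --pt "0.04 0 0 0.0005 0 0 35" --pt "0.04 0 0 0.0006 0 0 45" --pt "0.04 0 0 0.0008 0 0 55" --pt "0.04 0 0 0.0009 0 0 65" --pt "0.04 0 0 0.001 0 0 75" --pt "0.04 0 0 0.0012 0 0 85" --pt "0.04 0 0 0.0013 0 0 95" --pt "0.04 0 0 0.0015 0 0 105" --pt "0.04 0 0 0.0016 0 0 115" --pt "0.04 0 0 0.0017 0 0 125" --pt "0.04 0 0 0.0019 0 0 135" --pt "0.04 0 0 0.002 0 0 145" --pt "0.04 0 0 0.0022 0 0 155" --pt "0.04 0 0 0.0023 0 0 165"

```text
clock: 35.33
ee_pos: [0.5512, 0.0174, 0.0856]
orientation: [64.9, 89.8, 166.6]
force: [-1.4, 0.5, 1.1]
opening: 0.0467
```

move_arm --pt "0.04 0 0 0.0002 0 0 10" --pt "0.04 0 0 0.0003 0 0 20" --pt "0.04 0 0 0.0004 0 0 30" --pt "0.04 0 0 0.0005 0 0 40" --pt "0.04 0 0 0.0007 0 0 50" --pt "0.04 0 0 0.0008 0 0 60" --pt "0.04 0 0 0.0009 0 0 70" --pt "0.04 0 0 0.0011 0 0 80" --pt "0.04 0 0 0.0012 0 0 90" --pt "0.04 0 0 0.0014 0 0 100" --pt "0.04 0 0 0.0015 0 0 110" --pt "0.04 0 0 0.0017 0 0 120" --pt "0.04 0 0 0.0018 0 0 130" --pt "0.04 0 0 0.002 0 0 140" --pt "0.04 0 0 0.0021 0 0 150" --pt "0.04 0 0 0.0022 0 0 160" --pt "0.04 0 0 0.0035 0 0 160"

```text
clock: 37.45
ee_pos: [0.5511, 0.0174, 0.0889]
orientation: [59.8, 89.8, -38.5]
force: [-0.3, 0.5, -1.2]
opening: 0.0468
```

Run:
```python
from m import *
st()
```

```text
t 37.45 p [0.5511 0.0174 0.0889] x [ 0.002 -0.002 -1.   ] jaw yaw -98.3 j [ 1.900e+00  4.600e+00 -6.000e+00  7.920e+01 -1.000e-01 -1.698e+02] F [-0.3  0.5 -1.2] T [-0.02  0.01 -0.03] op 0.0468
```

move_arm --pt "0.04 0 0 0.003 0 0 0" --pt "0.04 0 0 0.006 0 0 0" --pt "0.04 0 0 0.012 0 0 0" --pt "0.04 0 0 0.02 0 0 0" --pt "0.04 0 0 0.03 0 0 0"

```text
clock: 38.08
ee_pos: [0.5511, 0.0174, 0.1196]
orientation: [59.8, 89.8, -38.5]
force: [0.6, 0.2, -0.1]
opening: 0.0469
```

Run:
```python
from m import *
st()
S=grab("scene")
a=cv2.resize(S["img"][120:270,190:350],None,fx=4,fy=4,interpolation=cv2.INTER_CUBIC)
cv2.imwrite("pics/e4.png",a[:,:,::-1])
```

```text
t 38.08 p [0.5511 0.0174 0.1196] x [ 0.002 -0.002 -1.   ] jaw yaw -98.3 j [ 1.900e+00  4.300e+00 -3.000e+00  8.260e+01 -1.000e-01 -1.698e+02] F [ 0.6  0.2 -0.1] T [0.07 0.03 0.01] op 0.0469
```

View pics/e4.png

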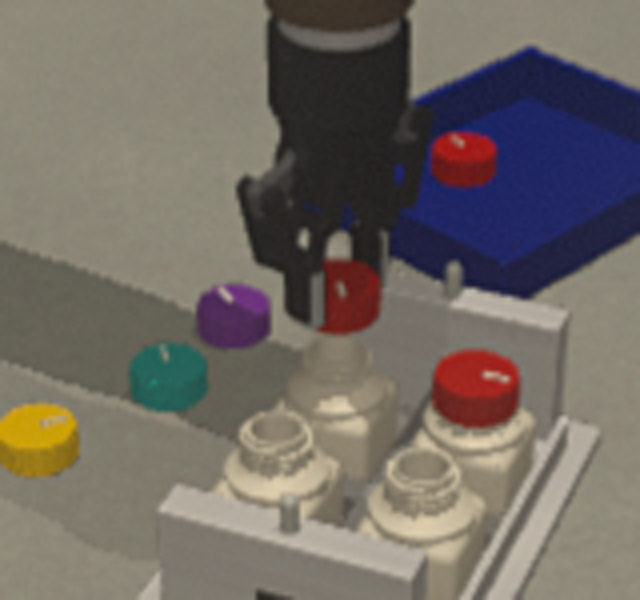

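Cap0 is lifted free of its jar (crop (345,295)). Next it goes to the tray at (0.50, 0.30).

move_arm --pt "0.04 0 0 0.03 0 0 -10" --pt "0.04 0 0.01 0.06 0 0 -20" --pt "0.04 -0.005 0.035 0.08 0 0 -30" --pt "0.04 -0.01 0.07 0.08 0 0 -40" --pt "0.04 -0.02 0.105 0.08 0 0 -50" --pt "0.04 -0.025 0.14 0.08 0 0 -60" --pt "0.04 -0.03 0.175 0.08 0 0 -70" --pt "0.04 -0.035 0.21 0.07 0 0 -80" --pt "0.04 -0.045 0.245 0.05 0 0 -90" --pt "0.04 -0.05 0.275 0.02 0 0 -100" --pt "0.04 -0.051 0.283 -0.02 0 0 -110" --pt "0.04 -0.051 0.283 -0.06 0 0 -120" --pt "0.04 -0.051 0.283 -0.09 0 0 -130" --pt "0.04 -0.051 0.283 -0.104 0 0 -140" --pt "0.04 -0.051 0.283 -0.104 0 0 -140" --pt "0.062 -0.051 0.283 -0.104 0 0 -140" --pt "0.062 -0.051 0.283 -0.104 0 0 -140" --pt "0.062 -0.051 0.283 -0.06 0 0 -140" --pt "0.062 -0.051 0.283 -0.01 0 0 -150" --pt "0.062 -0.051 0.283 0.04 0 0 -160"

```text
clock: 40.62
ee_pos: [0.5007, 0.3004, 0.1636]
orientation: [65.8, 89.8, 167.3]
force: [1.0, -0.3, -0.5]
opening: 0.0622
```

Run:
```python
from m import *
st()
```

```text
t 40.62 p [0.5007 0.3004 0.1636] x [-0.003  0.001 -1.   ] jaw yaw 101.4 j [30.9  8.9  6.9 88.1  0.1 19.5] F [ 1.  -0.3 -0.5] T [ 0.07 -0.04  0.02] op 0.0622
```

move_arm --pt "0.062 0.015 -0.03 0.01 0 0 -10" --pt "0.062 0.03 -0.06 0.01 0 0 -20" --pt "0.062 0.045 -0.09 0.01 0 0 -30" --pt "0.062 0.06 -0.12 0.01 0 0 -40" --pt "0.062 0.075 -0.15 0.01 0 0 -50" --pt "0.062 0.09 -0.18 0.01 0 0 -60" --pt "0.062 0.105 -0.21 0.01 0 0 -70" --pt "0.062 0.12 -0.24 0.01 0 0 -80" --pt "0.062 0.13 -0.26 0 0 0 -90" --pt "0.062 0.134 -0.2684 -0.01 0 0 -100" --pt "0.062 0.134 -0.2684 -0.015 0 0 -110" --pt "0.062 0.134 -0.2684 -0.02 0 0 -120" --pt "0.062 0.134 -0.2684 -0.02 0 0 -130" --pt "0.062 0.134 -0.2684 -0.02 0 0 -140" --pt "0.062 0.134 -0.2684 -0.02 0 0 -150" --pt "0.062 0.134 -0.2684 -0.02 0 0 -160" --pt "0.062 0.134 -0.2684 -0.02 0 0 -170"

```text
clock: 42.75
ee_pos: [0.6349, 0.032, 0.1444]
orientation: [67.7, 89.7, -1.1]
force: [0.2, -0.3, 1.1]
opening: 0.062
```

Run:
```python
from m import *
st()
S=grab("scene","pics/f1.png")
```

```text
t 42.75 p [0.6349 0.032  0.1444] x [ 0.005 -0.    -1.   ] jaw yaw -68.8 j [  2.9  15.7  12.7  86.8  -0.  161.7] F [ 0.2 -0.3  1.1] T [-0.01 -0.06 -0.01] op 0.062
```

View pics/f1.png

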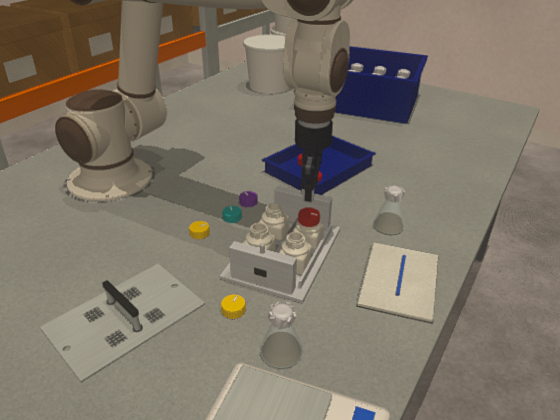

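Two caps are in the tray and the gripper is above cap2 at (309,215).

move_arm --pt "0.062 0 0 -0.025 0 0.3 0" --pt "0.062 0 0 -0.05 0 0.3 0" --pt "0.062 0 0 -0.066 0 0.3 0" --pt "0.062 0 0 -0.066 0 0.3 0" --pt "0.04 0 0 -0.066 0 0.3 0" --pt "0.04 0 0 -0.066 0 0.3 0" --pt "0.04 0 0 -0.066 0 0.3 0"

```text
clock: 43.68
ee_pos: [0.6355, 0.032, 0.0798]
orientation: [72.2, 89.9, 2.9]
force: [-0.1, 0.3, 6.1]
opening: 0.0478
```

move_arm --pt "0.04 0 0 0.0003 0 0 5" --pt "0.04 0 0 0.0004 0 0 15" --pt "0.04 0 0 0.0005 0 0 25" --pt "0.04 0 0 0.0006 0 0 35" --pt "0.04 0 0 0.0007 0 0 45" --pt "0.04 0 0 0.0008 0 0 55" --pt "0.04 0 0 0.0009 0 0 65" --pt "0.04 0 0 0.001 0 0 75" --pt "0.04 0 0 0.0012 0 0 85" --pt "0.04 0 0 0.0013 0 0 95" --pt "0.04 0 0 0.0015 0 0 105" --pt "0.04 0 0 0.0016 0 0 115" --pt "0.04 0 0 0.0017 0 0 125" --pt "0.04 0 0 0.0019 0 0 135" --pt "0.04 0 0 0.002 0 0 145" --pt "0.04 0 0 0.0022 0 0 155" --pt "0.04 0 0 0.0023 0 0 165"

```text
clock: 45.8
ee_pos: [0.6346, 0.0323, 0.0818]
orientation: [72.6, 89.8, 168.7]
force: [-3.8, 1.3, -0.2]
opening: 0.0473
```

Run:
```python
from m import *
st()
```

```text
t 45.8 p [0.6346 0.0323 0.0818] x [-0.004  0.001 -1.   ] jaw yaw 96.1 j [ 2.9 16.5  6.8 80.5  0.1 -3.2] F [-3.8  1.3 -0.2] T [0.18 0.77 0.02] op 0.0473
```

move_arm --pt "0.04 0 0 0.0001 0 0 10" --pt "0.04 0 0 0.0003 0 0 20" --pt "0.04 0 0 0.0004 0 0 30" --pt "0.04 0 0 0.0005 0 0 40" --pt "0.04 0 0 0.0007 0 0 50" --pt "0.04 0 0 0.0008 0 0 60" --pt "0.04 0 0 0.0009 0 0 70" --pt "0.04 0 0 0.0011 0 0 80" --pt "0.04 0 0 0.0012 0 0 90" --pt "0.04 0 0 0.0014 0 0 100" --pt "0.04 0 0 0.0015 0 0 110" --pt "0.04 0 0 0.0017 0 0 120" --pt "0.04 0 0 0.0018 0 0 130" --pt "0.04 0 0 0.002 0 0 140" --pt "0.04 0 0 0.0021 0 0 150" --pt "0.04 0 0 0.0022 0 0 160" --pt "0.04 0 0 0.0024 0 0 170" --pt "0.04 0 0 0.0024 0 0 170"

```text
clock: 48.05
ee_pos: [0.6347, 0.0323, 0.0843]
orientation: [72.7, 89.8, -21.3]
force: [-0.3, 0.4, -0.4]
opening: 0.0476
```

move_arm --pt "0.062 0 0 0 0 0 0" --pt "0.062 0 0 0 0 0 0" --pt "0.062 0 0 -0.0005 0 0 -10" --pt "0.062 0 0 -0.0005 0 0 -20" --pt "0.062 0 0 -0.0005 0 0 -30" --pt "0.062 0 0 -0.0005 0 0 -40" --pt "0.062 0 0 -0.0005 0 0 -50" --pt "0.062 0 0 -0.0005 0 0 -60" --pt "0.062 0 0 -0.0005 0 0 -70" --pt "0.062 0 0 -0.0005 0 0 -80" --pt "0.062 0 0 -0.0005 0 0 -90" --pt "0.062 0 0 -0.0005 0 0 -100" --pt "0.062 0 0 -0.0005 0 0 -110" --pt "0.062 0 0 -0.0005 0 0 -120" --pt "0.062 0 0 -0.0005 0 0 -130" --pt "0.062 0 0 -0.0005 0 0 -140" --pt "0.062 0 0 -0.0005 0 0 -150" --pt "0.062 0 0 -0.0005 0 0 -160" --pt "0.062 0 0 -0.0005 0 0 -170"

```text
clock: 50.42
ee_pos: [0.6347, 0.0323, 0.0838]
orientation: [72.5, 89.8, 168.1]
force: [0.3, 1.5, 0.6]
opening: 0.062
```

move_arm --pt "0.062 0 0 0 0 0 -10" --pt "0.062 0 0 0 0 0 -20" --pt "0.062 0 0 0 0 0 -30" --pt "0.062 0 0 0 0 0 -40" --pt "0.062 0 0 0 0 0 -50" --pt "0.062 0 0 0 0 0 -60" --pt "0.062 0 0 0 0 0 -70" --pt "0.062 0 0 0 0 0 -80" --pt "0.062 0 0 0 0 0 -90" --pt "0.062 0 0 0 0 0 -100" --pt "0.062 0 0 0 0 0 -110" --pt "0.062 0 0 0 0 0 -120" --pt "0.062 0 0 0 0 0 -130" --pt "0.062 0 0 0 0 0 -140" --pt "0.062 0 0 0 0 0 -150" --pt "0.062 0 0 0 0 0 -158" --pt "0.062 0 0 0 0 0 -158" --pt "0.04 0 0 0 0 0 -158" --pt "0.04 0 0 0 0 0 -158" --pt "0.04 0 0 0 0 0 -158"

```text
clock: 52.92
ee_pos: [0.6348, 0.0323, 0.0841]
orientation: [71.7, 89.8, 9.3]
force: [-0.1, -0.4, 2.5]
opening: 0.0474
```

Run:
```python
from m import *
st()
```

```text
t 52.92 p [0.6348 0.0323 0.0841] x [ 0.004  0.001 -1.   ] jaw yaw -62.4 j [  2.9  16.1   6.5  80.2   0.  155.3] F [-0.1 -0.4  2.5] T [-0.05  0.11  0.01] op 0.0474
```

move_arm --pt "0.04 0 0 0.0001 0 0 5" --pt "0.04 0 0 0.0002 0 0 15" --pt "0.04 0 0 0.0003 0 0 25" --pt "0.04 0 0 0.0005 0 0 35" --pt "0.04 0 0 0.0006 0 0 45" --pt "0.04 0 0 0.0008 0 0 55" --pt "0.04 0 0 0.0009 0 0 65" --pt "0.04 0 0 0.001 0 0 75" --pt "0.04 0 0 0.0012 0 0 85" --pt "0.04 0 0 0.0013 0 0 95" --pt "0.04 0 0 0.0015 0 0 105" --pt "0.04 0 0 0.0016 0 0 115" --pt "0.04 0 0 0.0017 0 0 125" --pt "0.04 0 0 0.0019 0 0 135" --pt "0.04 0 0 0.002 0 0 145" --pt "0.04 0 0 0.0022 0 0 155" --pt "0.04 0 0 0.0023 0 0 165"

```text
clock: 55.05
ee_pos: [0.6346, 0.0322, 0.0865]
orientation: [73.4, 89.7, 176.3]
force: [-2.1, -0.6, 2.2]
opening: 0.0473
```

move_arm --pt "0.04 0 0 0.0002 0 0 10" --pt "0.04 0 0 0.0003 0 0 20" --pt "0.04 0 0 0.0004 0 0 30" --pt "0.04 0 0 0.0005 0 0 40" --pt "0.04 0 0 0.0007 0 0 50" --pt "0.04 0 0 0.0008 0 0 60" --pt "0.04 0 0 0.0009 0 0 70" --pt "0.04 0 0 0.0011 0 0 80" --pt "0.04 0 0 0.0012 0 0 90" --pt "0.04 0 0 0.0014 0 0 100" --pt "0.04 0 0 0.0015 0 0 110" --pt "0.04 0 0 0.0017 0 0 120" --pt "0.04 0 0 0.0018 0 0 130" --pt "0.04 0 0 0.002 0 0 140" --pt "0.04 0 0 0.0021 0 0 150" --pt "0.04 0 0 0.0022 0 0 160" --pt "0.04 0 0 0.0035 0 0 160"

```text
clock: 57.18
ee_pos: [0.6345, 0.0322, 0.0897]
orientation: [71.2, 89.8, -25.9]
force: [-0.3, -0.2, 0.1]
opening: 0.0471
```

move_arm --pt "0.04 0 0 0.003 0 0 0" --pt "0.04 0 0 0.006 0 0 0" --pt "0.04 0 0 0.012 0 0 0" --pt "0.04 0 0 0.02 0 0 0" --pt "0.04 0 0 0.03 0 0 0"

```text
clock: 57.8
ee_pos: [0.6345, 0.0322, 0.1204]
orientation: [71.5, 89.8, -25.5]
force: [-0.2, -0.5, -0.7]
opening: 0.0471
```

Run:
```python
from m import *
st()
S=grab("scene","pics/g1.png")
```

```text
t 57.8 p [0.6345 0.0322 0.1204] x [ 0.004 -0.002 -1.   ] jaw yaw -97.1 j [ 3.00e+00  1.57e+01  1.01e+01  8.42e+01 -1.00e-01 -1.70e+02] F [-0.2 -0.5 -0.7] T [ 0.01 -0.03  0.01] op 0.0471
```

View pics/g1.png

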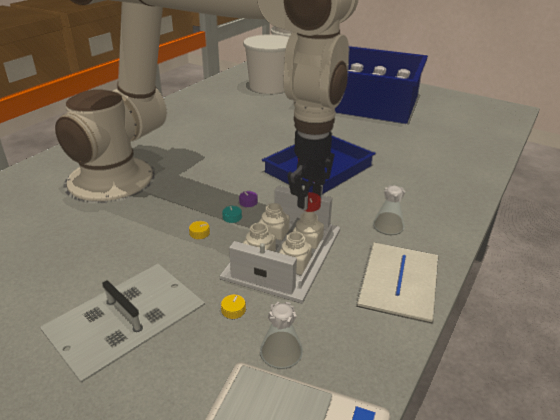

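Cap2 is off (red at (312,203), above its jar). Third placement at (0.53, 0.41).

move_arm --pt "0.04 0 0 0.03 0 0 -10" --pt "0.04 -0.005 0.01 0.06 0 0 -20" --pt "0.04 -0.015 0.04 0.08 0 0 -30" --pt "0.04 -0.025 0.08 0.08 0 0 -40" --pt "0.04 -0.035 0.12 0.08 0 0 -50" --pt "0.04 -0.045 0.16 0.08 0 0 -60" --pt "0.04 -0.055 0.2 0.08 0 0 -70" --pt "0.04 -0.065 0.24 0.08 0 0 -80" --pt "0.04 -0.075 0.28 0.07 0 0 -90" --pt "0.04 -0.09 0.32 0.05 0 0 -100" --pt "0.04 -0.1 0.355 0.02 0 0 -110" --pt "0.04 -0.1045 0.378 -0.02 0 0 -120" --pt "0.04 -0.1045 0.378 -0.06 0 0 -130" --pt "0.04 -0.1045 0.378 -0.09 0 0 -140" --pt "0.04 -0.1045 0.378 -0.105 0 0 -140" --pt "0.04 -0.1045 0.378 -0.105 0 0 -140" --pt "0.062 -0.1045 0.378 -0.105 0 0 -140" --pt "0.062 -0.1045 0.378 -0.105 0 0 -140" --pt "0.062 -0.1045 0.378 -0.06 0 0 -140" --pt "0.062 -0.1045 0.378 -0.01 0 0 -140"

```text
clock: 60.35
ee_pos: [0.5304, 0.41, 0.1135]
orientation: [82.1, 89.6, -155.0]
force: [0.8, 0.6, 0.8]
opening: 0.0618
```

move_arm --pt "0.062 0 0 0.04 0 0 0" --pt "0.06 -0.005 -0.03 0.08 0 0 0" --pt "0.05 -0.01 -0.08 0.08 0 0 0" --pt "0.05 -0.02 -0.13 0.08 0 0 0" --pt "0.05 -0.03 -0.18 0.08 0 0 0" --pt "0.05 -0.04 -0.23 0.08 0 0 0" --pt "0.05 -0.05 -0.28 0.08 0 0 0" --pt "0.05 -0.06 -0.33 0.08 0 0 0" --pt "0.05 -0.065 -0.38 0.08 0 0 0" --pt "0.05 -0.07 -0.43 0.08 0 0 0" --pt "0.05 -0.075 -0.48 0.08 0 0 0" --pt "0.05 -0.08 -0.52 0.08 0 0 0"

```text
clock: 61.85
ee_pos: [0.4501, -0.1119, 0.1946]
orientation: [98.9, 89.7, -138.1]
force: [1.0, 0.2, -0.2]
opening: 0.0499
```

Run:
```python
from m import *
st()
S=grab("scene","pics/h1.png");T=grab("top","pics/h1t.png")
```

```text
t 61.85 p [ 0.4501 -0.1119  0.1946] x [-0.004 -0.003 -1.   ] jaw yaw 123.0 j [-13.8  -7.2  -6.   91.4  -0.2 -46.8] F [ 1.   0.2 -0.2] T [ 0.02 -0.04 -0.06] op 0.0499
```

View pics/h1.png

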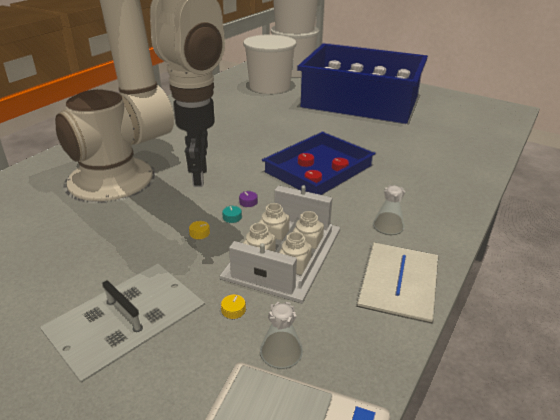

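View pics/h1t.png

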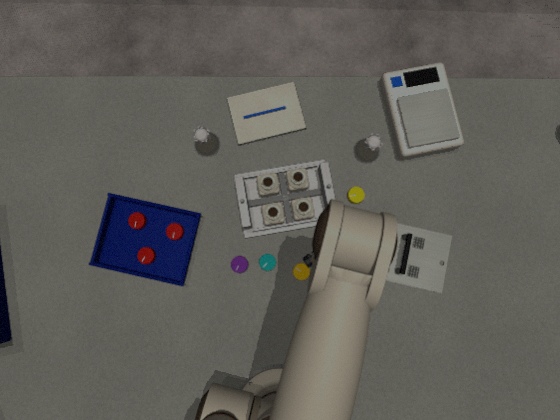

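All three red caps are in the tray (top view (137,220), (174,231), (146,256)), all four jars are open, and the flasks and cover are where they were. Cover handle next.

move_arm --pt "0.05 0 -0.025 0 0 0 -8" --pt "0.05 -0.001 -0.06 0 0 0 -16" --pt "0.05 -0.003 -0.1 0 0 0 -24" --pt "0.05 -0.005 -0.14 -0.01 0 0 -32" --pt "0.05 -0.007 -0.18 -0.03 0 0 -40" --pt "0.05 -0.009 -0.22 -0.05 0.1 -0.15 -45.5" --pt "0.05 -0.0108 -0.2429 -0.07 0.17 -0.23 -45.5" --pt "0.05 -0.0108 -0.2429 -0.0746 0.17 -0.23 -45.5" --pt "0.05 -0.0108 -0.2429 -0.0746 0.17 -0.23 -45.5"

```text
clock: 63.08
ee_pos: [0.4393, -0.3549, 0.12]
orientation: [40.5, 89.9, 117.9]
force: [0.6, 0.3, 0.2]
opening: 0.05
```

Run:
```python
from m import *
st()
S=grab("scene");T=grab("top")
cv2.imwrite("pics/i1.png",cv2.resize(S["img"][200:380,30:230],None,fx=3.3,fy=3.3,interpolation=cv2.INTER_CUBIC)[:,:,::-1])
cv2.imwrite("pics/i2.png",cv2.resize(T["img"][180:310,330:470],None,fx=4,fy=4,interpolation=cv2.INTER_CUBIC)[:,:,::-1])
```

```text
t 63.08 p [ 0.4393 -0.3549  0.12  ] x [-0.001  0.002 -1.   ] jaw yaw 77.4 j [-39.    6.3  -0.8  83.    0.1 -26.3] F [0.6 0.3 0.2] T [ 0.01 -0.04  0.02] op 0.05
```

View pics/i1.png

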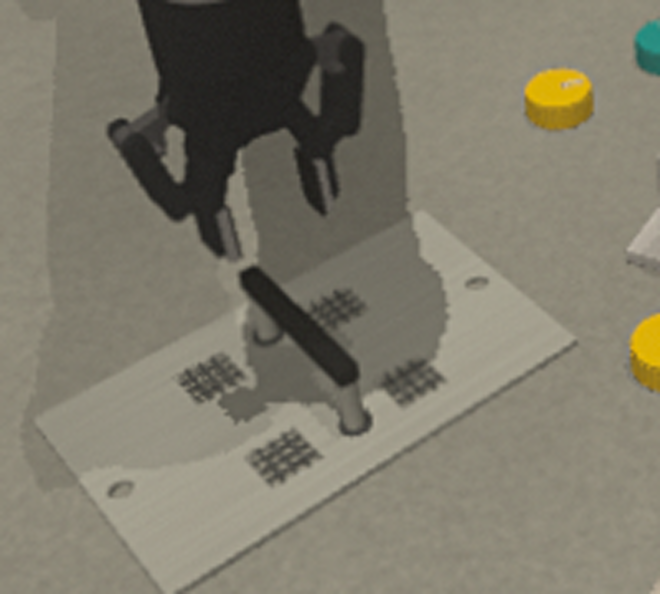

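View pics/i2.png

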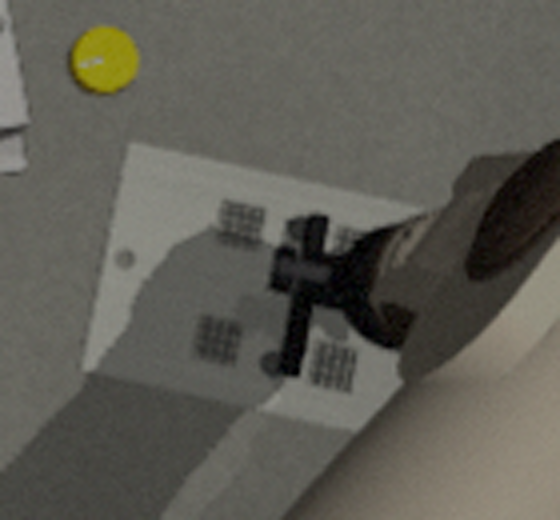

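Jaws straddle the bar with room on both sides, and the cover hasn't moved. Descending and gripping.

move_arm --pt "0.05 0 0 -0.03 0 0 0" --pt "0.05 0 0 -0.06 0 0 0" --pt "0.05 0 0 -0.08 0 0 0" --pt "0.05 0 0 -0.087 0 0 0" --pt "0.05 0 0 -0.087 0 0 0" --pt "0.005 0 0 -0.087 0 0 0" --pt "0.005 0 0 -0.087 0 0 0" --pt "0.005 0 0 -0.087 0 0 0" --pt "0.005 0 0 -0.087 0 0 0" --pt "0.005 0 0 -0.087 0 0 0" --pt "0.005 0 0 -0.087 0 0 0" --force 90

```text
clock: 64.55
ee_pos: [0.4402, -0.3555, 0.0351]
orientation: [-88.8, 89.9, -11.4]
force: [-0.4, 1.2, 5.5]
opening: 0.0116
```

Run:
```python
from m import *
st()
S=grab("scene")
cv2.imwrite("pics/j1.png",cv2.resize(S["img"][200:380,30:230],None,fx=3.3,fy=3.3,interpolation=cv2.INTER_CUBIC)[:,:,::-1])
```

```text
t 64.55 p [ 0.4402 -0.3555  0.0351] x [ 0.002 -0.    -1.   ] jaw yaw 77.4 j [-38.9   7.8  -8.5  73.5   0.  -26.3] F [-0.4  1.2  5.5] T [ 0.05  0.16 -0.08] op 0.0116
```

View pics/j1.png

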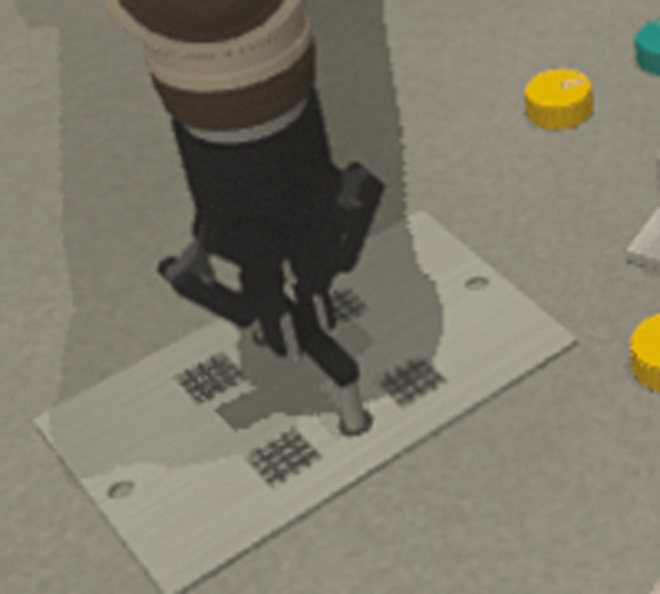

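Run:
```python
from m import *
S=grab("scene")
c=lambda x,y,k,ox,oy:((x+.5)/k-.5+ox,(y+.5)/k-.5+oy)
h=[plane(S,*c(*a,3.3,30,200),.005) for a in((477,283),(120,489))]
d=h[0]-h[1];print(h,np.linalg.norm(d),(h[0]+h[1])/2,np.degrees(np.arctan2(d[1],d[0]))-90)
```

```text
[array([ 0.46593036, -0.23559242,  0.005     ]), array([ 0.41203115, -0.46988951,  0.005     ])] 0.24041683088226187 [ 0.43898076 -0.35274097  0.005     ] -12.955290742990343
```

move_arm --pt "0.005 0 0 0.01 0 0 0" --pt "0.005 0 0 0.03 0 0 0" --pt "0.005 0 0 0.055 0 0 0" --pt "0.005 0 0 0.085 0 0 0" --pt "0.005 0 0 0.115 0 0 0" --pt "0.005 0 0 0.145 0 0 0" --pt "0.005 0 0 0.145 0 0 0"

```text
clock: 65.53
ee_pos: [0.4409, -0.3561, 0.1823]
orientation: [-108.0, 89.7, -30.6]
force: [-0.0, 0.3, -5.7]
opening: 0.012
```

Run:
```python
from m import *
st()
S=grab("scene","pics/k1.png")
```

```text
t 65.53 p [ 0.4409 -0.3561  0.1823] x [ 0.004 -0.003 -1.   ] jaw yaw 77.4 j [-38.9   6.2   6.   89.5   0.  -26.3] F [-0.   0.3 -5.7] T [-0.04  0.03  0.03] op 0.012
```

View pics/k1.png

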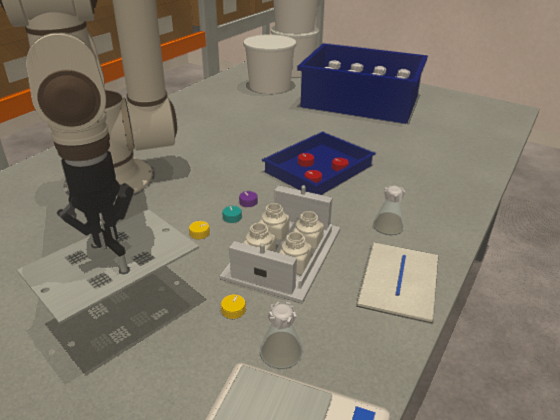

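move_arm --pt "0.005 0.005 0.01 0.015 0 0 1" --pt "0.005 0.015 0.032 0.02 0 0 3" --pt "0.005 0.027 0.058 0.02 0 0 5" --pt "0.005 0.04 0.085 0.02 0 0 7" --pt "0.005 0.053 0.112 0.02 0 0 9" --pt "0.005 0.066 0.139 0.02 0 0 11" --pt "0.005 0.079 0.166 0.02 0 0 13" --pt "0.005 0.092 0.193 0.02 0 0 15" --pt "0.005 0.105 0.22 0.02 0 0 17" --pt "0.005 0.118 0.247 0.02 0 0 19" --pt "0.005 0.131 0.274 0.02 0 0 20.5" --pt "0.005 0.143 0.3 0.02 0 0 21.5" --pt "0.005 0.153 0.322 0.02 0 0 22" --pt "0.005 0.159 0.335 0.02 0.1 0.1 22.4" --pt "0.005 0.1611 0.3394 0.015 0.17 0.2 22.4" --pt "0.005 0.1611 0.3394 0.01 0.17 0.2 22.4" --pt "0.005 0.1611 0.3394 0.01 0.17 0.2 22.4"

```text
clock: 67.7
ee_pos: [0.601, -0.017, 0.1896]
orientation: [42.8, 89.8, 142.6]
force: [0.1, -0.2, -4.4]
opening: 0.0121
```

Run:
```python
from m import *
st()
S=grab("scene","pics/l1.png");T=grab("top","pics/l1t.png")
cv2.imwrite("pics/l2.png",cv2.resize(S["img"][140:320,190:370],None,fx=4,fy=4,interpolation=cv2.INTER_CUBIC)[:,:,::-1][:600])
cv2.imwrite("pics/l3.png",cv2.resize(T["img"][130:260,210:350],None,fx=4.5,fy=4.5,interpolation=cv2.INTER_CUBIC)[:,:,::-1])
```

```text
t 67.7 p [ 0.601  -0.017   0.1896] x [-0.003  0.002 -1.   ] jaw yaw 99.7 j [ -1.7  11.6  12.9  91.4   0.1 -11.4] F [ 0.1 -0.2 -4.4] T [-0.03 -0.    0.04] op 0.0121
```

View pics/l2.png

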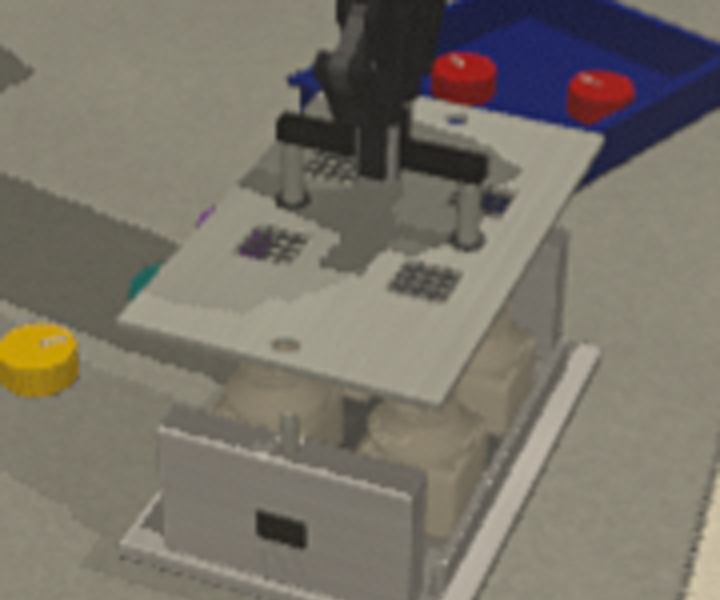

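View pics/l3.png

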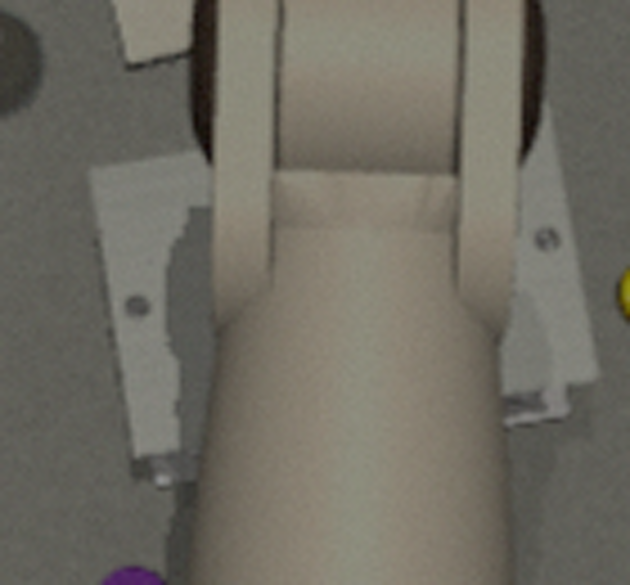

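Run:
```python
from m import *
T=grab("top");S=grab("scene")
c=lambda x,y,k,ox,oy:((x+.5)/k-.5+ox,(y+.5)/k-.5+oy)
def rep(n,h):
    d=h[0]-h[1];print(n,h[0].round(4),h[1].round(4),'L',np.linalg.norm(d).round(4),'mid',((h[0]+h[1])/2).round(4),'yaw',(np.degrees(np.arctan2(d[1],d[0]))-90).round(2))
tp=[c(135,305,6,220,150),c(655,215,6,220,150)];sp=[c(443,33,5,215,180),c(237,325,5,215,180)]
th=[c(137,306,4.5,210,130),c(547,238,4.5,210,130)];sh=[c(458,119,4,190,140),c(286,345,4,190,140)]
rep('pinT',[plane(T,*p,.114) for p in tp]);rep('pinS',[plane(S,*p,.114) for p in sp])
rep('holeT',[plane(T,*p,.158) for p in th]);rep('holeS',[plane(S,*p,.158) for p in sh])
rep('pin3',[tri(T,a,S,b)[0] for a,b in zip(tp,sp)]);rep('hole3',[tri(T,a,S,b)[0] for a,b in zip(th,sh)])
```

```text
pinT [0.578  0.1003 0.114 ] [ 0.6196 -0.1336  0.114 ] L 0.2376 mid [ 0.5988 -0.0166  0.114 ] yaw 10.08
pinS [0.5802 0.1043 0.114 ] [ 0.6218 -0.1336  0.114 ] L 0.2416 mid [ 0.601  -0.0146  0.114 ] yaw 9.93
holeT [0.5796 0.1021 0.158 ] [ 0.62  -0.135  0.158] L 0.2405 mid [ 0.5998 -0.0164  0.158 ] yaw 9.69
holeS [0.5791 0.1072 0.158 ] [ 0.6192 -0.132   0.158 ] L 0.2425 mid [ 0.5991 -0.0124  0.158 ] yaw 9.52
pin3 [0.5795 0.1014 0.115 ] [ 0.6204 -0.1331  0.113 ] L 0.2381 mid [ 0.6    -0.0159  0.114 ] yaw 9.9
hole3 [0.5802 0.1026 0.1603] [ 0.6202 -0.1344  0.1598] L 0.2403 mid [ 0.6002 -0.0159  0.1601] yaw 9.57
```

move_arm --pt "0.005 0 0 -0.01 -0.1 -0.17 0.3" --pt "0.005 0 0 -0.02 -0.1 -0.17 0.3" --pt "0.005 0 0 -0.03 -0.1 -0.17 0.3" --pt "0.005 0 0 -0.033 -0.1 -0.17 0.3" --pt "0.005 0 0 -0.033 -0.1 -0.17 0.3"

```text
clock: 68.53
ee_pos: [0.6014, -0.0168, 0.1573]
orientation: [-82.5, 89.9, 17.5]
force: [0.0, -0.0, -4.7]
opening: 0.0121
```

Run:
```python
from m import *
st()
S=grab("scene");T=grab("top")
cv2.imwrite("pics/n2.png",cv2.resize(S["img"][150:270,210:350],None,fx=5,fy=5,interpolation=cv2.INTER_CUBIC)[:,:,::-1])
a=cv2.resize(T["img"][180:220,225:260],None,fx=10,fy=10,interpolation=cv2.INTER_CUBIC);b=cv2.resize(T["img"][165:205,312:347],None,fx=10,fy=10,interpolation=cv2.INTER_CUBIC)
cv2.imwrite("pics/n3.png",np.hstack([a,b])[:,:,::-1])
```

```text
t 68.53 p [ 0.6014 -0.0168  0.1573] x [ 0.001  0.    -1.   ] jaw yaw 100.0 j [ -1.6  11.1   8.7  87.5   0.  -11.7] F [ 0.  -0.  -4.7] T [-0.02 -0.    0.04] op 0.0121
```

View pics/n2.png

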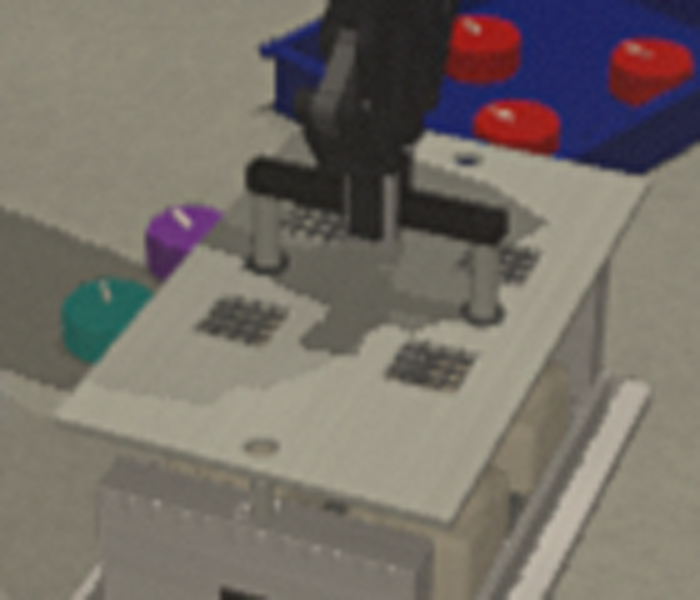

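View pics/n3.png

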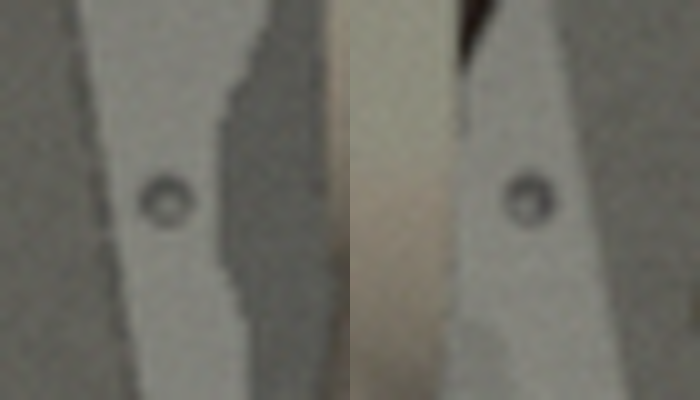

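The pin tips show inside both holes, about centred. Lowering in small steps and watching the force.

move_arm --pt "0.005 0 0 -0.003 0 0 0" --pt "0.005 0 0 -0.006 0 0 0" --pt "0.005 0 0 -0.009 0 0 0" --pt "0.005 0 0 -0.011 0 0 0" --pt "0.005 0 0 -0.011 0 0 0"

```text
clock: 69.25
ee_pos: [0.6015, -0.0167, 0.1467]
orientation: [-86.7, 89.9, 13.4]
force: [-0.2, 0.5, -5.2]
opening: 0.0119
```

Run:
```python
from m import *
st()
S=grab("scene");T=grab("top")
cv2.imwrite("pics/o2.png",cv2.resize(S["img"][150:270,210:350],None,fx=5,fy=5,interpolation=cv2.INTER_CUBIC)[:,:,::-1])
```

```text
t 69.25 p [ 0.6015 -0.0167  0.1467] x [ 0.002  0.    -1.   ] jaw yaw 100.0 j [ -1.6  11.1   7.5  86.3   0.  -11.7] F [-0.2  0.5 -5.2] T [-0.06  0.   -0.03] op 0.0119
```

View pics/o2.png

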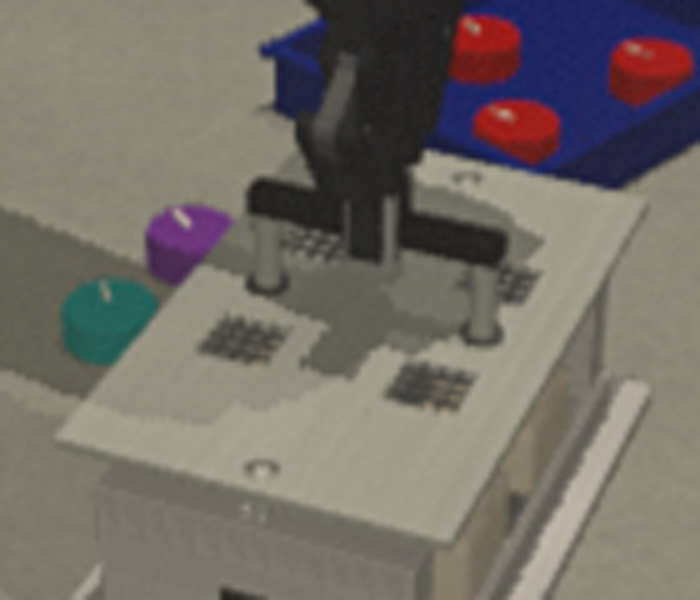

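move_arm --pt "0.005 0 0 -0.003 0 0 0" --pt "0.005 0 0 -0.006 0 0 0" --pt "0.005 0 0 -0.009 0 0 0" --pt "0.005 0 0 -0.012 0 0 0" --pt "0.005 0 0 -0.0135 0 0 0" --pt "0.005 0 0 -0.0135 0 0 0"

```text
clock: 70.1
ee_pos: [0.6016, -0.0168, 0.1334]
orientation: [-90.0, 89.9, 10.1]
force: [0.2, 0.0, -4.6]
opening: 0.0122
```

Run:
```python
from m import *
st()
S=grab("scene");T=grab("top")
cv2.imwrite("pics/p2.png",cv2.resize(S["img"][150:270,210:350],None,fx=5,fy=5,interpolation=cv2.INTER_CUBIC)[:,:,::-1])
```

```text
t 70.1 p [ 0.6016 -0.0168  0.1334] x [ 0.002  0.    -1.   ] jaw yaw 100.0 j [ -1.6  11.1   6.1  84.8   0.  -11.7] F [ 0.2  0.  -4.6] T [-0.02 -0.01  0.05] op 0.0122
```

View pics/p2.png

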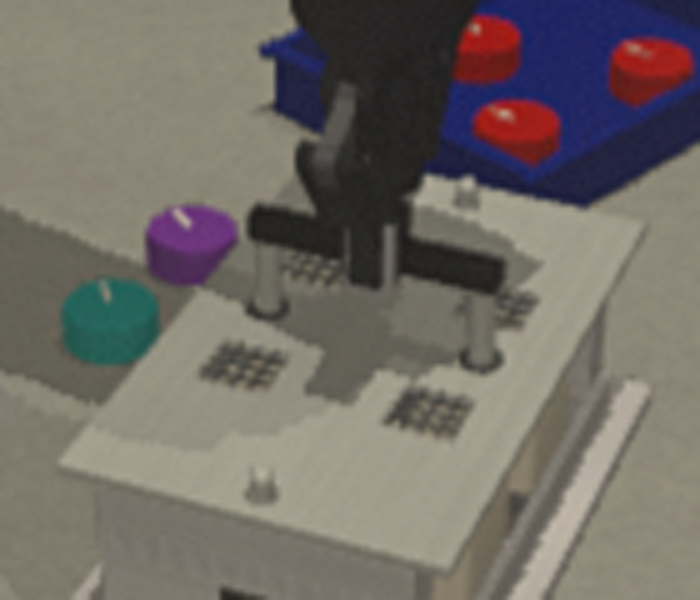

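Both pins now stand through the holes with no contact force. Last 4 mm.

move_arm --pt "0.005 0 0 -0.0015 0 0 0" --pt "0.005 0 0 -0.003 0 0 0" --pt "0.005 0 0 -0.0045 0 0 0" --pt "0.005 0 0 -0.0055 0 0 0" --pt "0.005 0 0 -0.0055 0 0 0"

```text
clock: 70.82
ee_pos: [0.6017, -0.0168, 0.1291]
orientation: [-93.9, 89.8, 6.1]
force: [-3.7, 0.2, 5.5]
opening: 0.0123
```

Run:
```python
from m import *
st()
```

```text
t 70.83 p [ 0.6017 -0.0168  0.1291] x [ 0.004  0.    -1.   ] jaw yaw 100.0 j [ -1.6  11.1   5.5  84.3   0.  -11.7] F [-3.7  0.2  5.5] T [ 0.03  0.81 -0.05] op 0.0123
```

move_arm --pt "0.05 0 0 0 0 0 0" --pt "0.05 0 0 0 0 0 0" --pt "0.05 0 0 0 0 0 0" --pt "0.05 0 0 0.005 0 0 0" --pt "0.05 0 0 0.02 0 0 0" --pt "0.05 0 0 0.05 0 0 0" --pt "0.05 0 0 0.09 0 0 0" --pt "0.05 -0.03 -0.03 0.11 0 0 0" --pt "0.05 -0.06 -0.08 0.12 0 0 0" --pt "0.05 -0.09 -0.13 0.12 0 0 0" --pt "0.05 -0.12 -0.18 0.12 0 0 0" --pt "0.05 -0.15 -0.23 0.12 0 0 0" --pt "0.05 -0.18 -0.28 0.12 0 0 0" --pt "0.05 -0.21 -0.33 0.12 0 0 0" --pt "0.05 -0.21 -0.33 0.12 0 0 0"

```text
clock: 72.7
ee_pos: [0.3897, -0.3496, 0.2501]
orientation: [-109.7, 89.8, -9.9]
force: [0.7, 0.2, -0.1]
opening: 0.0497
```

Run:
```python
from m import *
st()
S=grab("scene","pics/q0.png");T=grab("top","pics/q1.png")
cv2.imwrite("pics/q2.png",cv2.resize(S["img"][170:300,210:350],None,fx=4.5,fy=4.5,interpolation=cv2.INTER_CUBIC)[:,:,::-1])
```

```text
t 72.7 p [ 0.3897 -0.3496  0.2501] x [ 0.004 -0.001 -1.   ] jaw yaw 99.8 j [-42.    1.6   8.6  96.9   0.1 -51.7] F [ 0.7  0.2 -0.1] T [-0.01  0.05 -0.02] op 0.0497
```

View pics/q1.png

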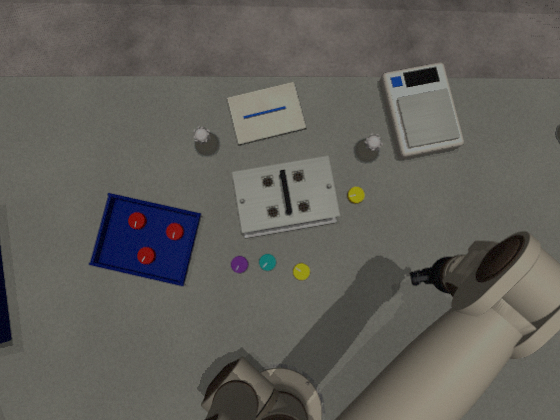

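View pics/q2.png

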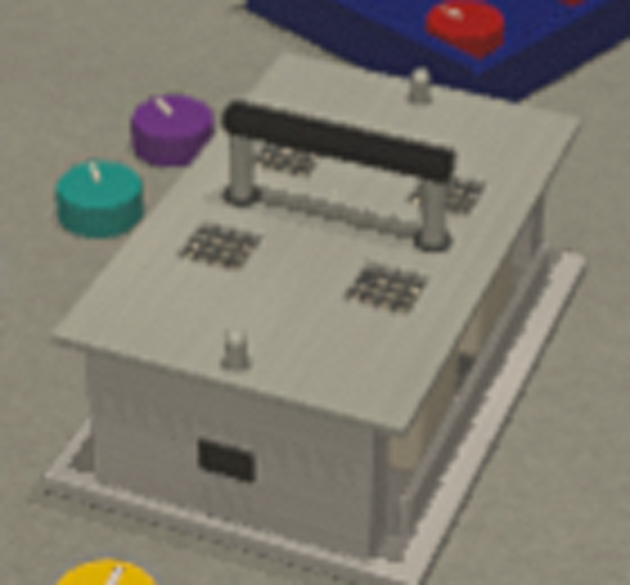

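The cover lies flat, with both pins standing through it by similar amounts (crop (237,350) and (420,85)). The three caps are in the tray, the flasks haven't moved, and the arm is clear.

Run:
```python
from m import *
T=grab("top");S=grab("scene")
c=lambda x,y,k,ox,oy:((x+.5)/k-.5+ox,(y+.5)/k-.5+oy)
sc=[c(*a,4.5,210,170) for a in((286,52),(580,122),(402,430),(55,338))]
print([plane(S,*p,.099).round(4)[:2].tolist() for p in sc])
st(); print(env.close_job())
```

```text
[[0.4945, 0.1061], [0.6617, 0.1303], [0.7065, -0.1323], [0.5429, -0.1626]]
t 72.9 p [ 0.3923 -0.3461  0.2497] x [ 0.004  0.    -1.   ] jaw yaw 100.1 j [-41.5   1.5   8.5  96.8   0.2 -51.6] F [ 0.2  0.3 -0.1] T [-0.03 -0.   -0.  ] op 0.0501
the job is handed in; nothing more can be done
None
```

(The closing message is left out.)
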